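# Slide the box under the spout and tip the canisters into it

## Robot

A 6-joint arm with a two-finger parallel gripper is mounted at the origin on a cart in front of the work surface, level with it; the furniture and walls round the work are solid. World frame = base frame: x ahead of the robot, y to its left, z up, the work surface at z = 0. Lengths are in m, angles in rad, forces in N, time in s.
With the tool pointing down it reaches from about 0.425 to 0.95 m from the base axis. Payload 3.5 kg.
Tool frame: the origin (TCP) lies at the very end of the fingers, on their centre line; the grasp point (between the pads) lies 19 mm behind it; y points along the fingers, z is the direction in which the jaws open and shut, and the axes are right-handed (so a half turn about y gives the same grasp; the last joint's range is limited). The gripper opens to 85 mm and grips with 20 to 120 N. Pads are 22 mm wide; open, the fingers measure 114 mm over their backs; the gripper's body (76 mm by 85 mm) begins 54 mm behind the grasp point. The pads swing forward as they close: fully open they stand 13 mm farther back than shut.
Start: joints at [-1.468, 0.286, 1.577, -0, 1.279, -0.15], TCP at [0.169, -0.654, 0.231] pointing down, gripper open.
Joint ranges: [-2.77, 2.77], [-0.9, 2.22], [0.21, 2.48], [-1.53, 4.67], [0.24, 2.81], [-2.84, 2.84]. Speed limits (rad/s): [2.79, 2.79, 3.14, 3.14, 3.14, 3.14].

## Interface

Orientations are given as a unit quaternion [x, y, z, w].
In Python, from plant import ctrl gives the robot as it stands. The module is installed in compiled form; this text tells all that it offers.
- The arm moves only by the tool jog_arm, never from a script. Its argument "deltas" is a list of rows, each a list of 3 entries, a list of its own where there are three numbers: the turn, a rotation vector about the tool's x, y, z in rad, then the shift along the tool's x, y, z in m, then the opening, from 0 (shut) to 1 (fully open). In form: [[[wx, wy, wz], [dx, dy, dz], gripper], ...]. A call has 1 to 10 rows; each row is the pose to reach, as a shift and turn from the pose measured when the call began, along the tool's axes at that moment; what a row does not reach only later rows make up. A row lasts 1/12 s, in which the tool goes at most 41.7 mm and 7.16 degrees, less where a joint would pass 70% of its speed; a pose out of reach is approached as far as the arm can. A call with a gripper value outside its range is refused whole. The fingers move at their own pace and stop on an object; "force" is the grip in N (left out, the last holds). Time passes only in rows, so rows that repeat a pose let the fingers close. It gives the time, the measured TCP pose, the force and the opening at its end, in the units of the state.
- ctrl.get_state(): the state, without advancing time (a new reading comes with each control period).
- ctrl.read_camera(name): name is "scene" or "top" or "wrist"; returns a dict with "pixels" (480x640x3 uint8, blue, green, red), "range_z" (480x640 float32, m along the optical axis (not along the pixel's ray), 0 where there is no reading), "fx", "fy", "cx", "cy" (pixels), "T" (4x4, takes a point from camera to world coordinates); the wrist camera has in their place "mount" (4x4, takes a point from camera to tool coordinates, whose origin is the TCP and whose axes are the tool frame's). Camera axes: x right, y up, looking along -z (the intrinsics and any distortion apply to the point x, -y, -z); pixel columns grow to the right and rows downward; lengths in m; the calibration is good to about 2 mm. The wrist camera is an equidistant fisheye: a pixel r from the principal point sees the ray r / f radians off the axis. A picture is of the moment at which its call begins: read the wrist's pose just before it.
- ctrl.sign_off(): hands the job in, once; it reports no verdict.
The state is a dict: "time": time; "qpos": joint angles; "dq": joint speeds; "joint_efforts": joint torques, N m; "eef_pos": TCP position; "tcp_rot": TCP orientation; "contact_force": force on the tool from outside, world axes, zero at the start; "wrist_torque": the same for the moment, N m; "opening": opening from 0.0 (shut) to 1.0 (fully open).
Only numpy, scipy, OpenCV 4.12 (cv2) and the standard library are available. Lean on these libraries where they do the work, as an engineer would, in place of code of your own. Each camera call takes 0.05 s, during which the arm holds its last target.

## Task

Slide the receiving box along its rail until it is centred under the fixed spout, and stand the loose metal canister upright in the tipping pan beside the one already there. Then raise the pan by its side bar until both canisters drop through the spout into the box, lower the pan gently by hand until it lies level again, and let go. Leave the box centred under the spout and do not knock or move the glass beakers.

Things in the scene. Friction and masses are not known exactly. Their poses are not given: they have to be found in the camera images.
- carriage (a joint): position of the white open receiving box on its rail, m: 0 = centred under the spout, negative = toward the robot (starts at -0.08 to -0.03; travel -0.085 to +0.02, no stop at 0). It slides along the station's own x axis with about 1.5 N of friction and stays where it is left.
- box_floor (a point): centre of the receiving box's inner floor, 20 mm above the bench; axes as the station: x along the rail away from the robot, y to the left, z up (the whole station may be turned by up to 0.1 rad). The box is 112 mm (x) by 120 mm (y) outside, walls 4 mm thick, rim 42 mm above this point.
- box_knob (a point): middle of the box's black upright knob, 24 mm across and 30 mm tall, 95 mm above the bench, on a 14 mm thick stalk carried by a bracket 108 mm in front (-x) of the box's centre: push or pinch it from above to slide the box.
- spout (a point): centre of the lower mouth of the fixed steel spout, an upright square shaft open at both ends, inside 80 mm (x) by 90 mm (y), outside 86 by 96 mm; this point is 90 mm above the bench, the shaft's top is 150 mm above the bench (122 mm on the pan's side). It stands on four posts at x +-34, y +-70 mm from this point. Axes as the station.
- pan (a joint): angle of the steel tipping pan, rad: 0 = level, grows as the end away from the spout is raised, up to 1.25. The pan is 0.35 kg, turns easily and falls back to 0 if let go. Raised to 1.15, both canisters have slid out.
- pan_hinge (a point): middle of the pan's hinge pin, 125 mm above the bench on the right (-y) edge of the spout, 47 mm from the spout's centre; the pin runs along the station's x axis. Raising the pan turns it about the -x axis.
- pan_floor (a point): centre of the pan's inner floor when level 131 mm above the bench, 46 mm from the hinge toward -y. Inside the pan is 76 mm (x) by 98 mm (y), walls 25 mm above this floor at the front, back and far end, open toward the spout. Axes turn with the pan.
- pan_bar (a point): grip point on the round steel bar, 12 mm thick, that sticks out level from the front (robot) side of the pan along -x: 64 mm in front of the pan's middle, 55 mm from the hinge toward -y and 22 mm above it. From this point the bar is free for 23 mm toward the pan's wall and 14 mm toward its end disc. Pinch it from above, fingers closing along y, and follow the arc about the hinge; it turns in the fingers.
- canister_a: bare metal canister, a cylinder 34 mm across and 66 mm tall, 0.09 kg, standing in the pan toward the end away from the spout; origin at the centre of its underside, z along its axis.
- canister_b: equal metal canister, 34 mm across and 66 mm tall, 0.09 kg, standing upright on the bench to the right in front of the station; origin at the centre of its underside, z along its axis.
- beaker_2: small glass beaker, 60 x 55 mm and 74 mm tall, standing on the bench 60 to 110 mm (between centres) from the loose canister (they swap places); origin at the centre of its underside. To be left alone.
- beaker_1: glass beaker, 76 x 71 mm and 89 mm tall, on the bench behind on the right, partly below the end of the pan; origin at the centre of its underside. To be left alone.
- tub_corner (a point): nearest upper corner of the clear plastic tub of the room, 90 mm tall, fixed, that stands to the right in front; from here its wall runs 118 mm to the right (-y), drifting 28 mm away from the robot (+x), and the tub lies on the robot's side of it. To be kept clear of.
- service_column: tall square service column of the room, fixed, 300 mm (x) by 190 mm (y) and over 1 m high, its axis at this point, on the left of the bench: nothing to do with it, keep the arm clear of it.
- beaker_5: glass beaker, 76 x 71 mm and 99 mm tall, on the bench left of the rail; origin at the centre of its underside. To be left alone.
Not all that is in view belongs to the job. Leave any brown look-alike of the canister_b alone.

How it is judged:
On the way, in this order (a step that is already met when the one before it is completed fails the run):
1. the box is centred under the spout (within 13 mm) and both canisters stand upright in the level pan (value of joint carriage between -0.013 and 0.013 m and x of canister_a in the frame of pan_floor between -0.042 and 0.042 m and y of canister_a in the frame of pan_floor between -0.052 and 0.052 m and z of canister_a in the frame of pan_floor between -0.006 and 0.012 m and angle between each of canister_a, canister_b's own z axis and vertical below 0.2 rad and x of canister_b in the frame of pan_floor between -0.042 and 0.042 m and y of canister_b in the frame of pan_floor between -0.052 and 0.052 m and z of canister_b in the frame of pan_floor between -0.006 and 0.012 m and value of joint pan below 0.1 rad), for 0.2 s.
2. the pan is raised beyond 0.4 rad with the box still centred under the spout (value of joint carriage between -0.013 and 0.013 m and value of joint pan above 0.4 rad), for 0.1 s.
At the end, for the whole second after the job is handed in: Both canisters lie or stand at rest inside the receiving box, the box is within 13 mm of centred under the spout, and the pan is back within 0.1 rad of level (x of canister_a in the frame of box_floor between -0.056 and 0.056 m and y of canister_a in the frame of box_floor between -0.06 and 0.06 m and z of canister_a in the frame of box_floor between -0.01 and 0.075 m and linear speed of each of canister_a, canister_b below 0.03 m/s and x of canister_b in the frame of box_floor between -0.056 and 0.056 m and y of canister_b in the frame of box_floor between -0.06 and 0.06 m and z of canister_b in the frame of box_floor between -0.01 and 0.075 m and value of joint carriage between -0.013 and 0.013 m and value of joint pan below 0.1 rad); the robot touches nothing.
It fails at once if the small beaker is moved by more than 30 mm or tipped (distance of beaker_2 from where it was at the start of the episode above 0.03 m or angle between beaker_2's own z axis and vertical above 0.35 rad).
It fails at once if the right rear beaker is moved by more than 30 mm or tipped (distance of beaker_1 from where it was at the start of the episode above 0.03 m or angle between beaker_1's own z axis and vertical above 0.35 rad).
It fails at once if the left beaker is moved by more than 30 mm or tipped (distance of beaker_5 from where it was at the start of the episode above 0.03 m or angle between beaker_5's own z axis and vertical above 0.35 rad).
It fails at once if the pan is dropped: it comes down faster than 4 rad/s (velocity of joint pan below -4 rad/s).
It also fails if it takes over 64 s, if anything falls off the work surface, if the arm or the gripper's body presses on something with over 40 N, if the wrist force passes 120 N, or if a joint passes its speed limit or range.

## Working session

There is one attempt and no reset: what is moved stays moved. The work goes in short steps, Python scripts to look and compute and a tool call to move; the robot and the scene stay as the last step left them, time stands still between calls to the robot, and variables do not carry over. Pictures are saved under pics/ and viewed, and the job is handed in when it is done.

Besides the shell and the picture viewer there is one more tool, called as a command line: name --argument value ..., lists and objects as JSON in quotes. jog_arm: Moves the arm, as the interface text tells. Its arguments: {"type":"object","properties":{"deltas":{"type":"array","items":{"type":"array"}},"force":{"type":"number"}},"required":["deltas"]}

```bash
mkdir -p pics; cat > h.py <<'E'
import numpy as np, cv2
from scipy.spatial.transform import Rotation as R
from plant import ctrl
def snap(n):
    d=ctrl.read_camera(n); np.savez('last_%s.npz'%n,**{k:v for k,v in d.items()}); return d
def load(n): return dict(np.load('last_%s.npz'%n))
def px2w(d,u,v,z=None):
    """z=None use depth, otherwise intersect plane z"""
    x=(u-d['cx'])/d['fx']; y=(v-d['cy'])/d['fy']
    T=d['T']
    ray=T[:3,:3]@np.array([x,-y,-1.])
    o=T[:3,3]
    if z is None:
        return o+ray*d['range_z'][int(round(v)),int(round(u))]
    return o+ray*(z-o[2])/ray[2]
def w2px(d,p):
    T=d['T']; c=T[:3,:3].T@(np.asarray(p)-T[:3,3])
    return d['cx']+d['fx']*c[0]/-c[2], d['cy']-d['fy']*c[1]/-c[2]
def crop(d,u0,v0,u1,v1,s,name):
    cv2.imwrite('pics/'+name,cv2.resize(d['pixels'][v0:v1,u0:u1],None,fx=s,fy=s,interpolation=cv2.INTER_CUBIC))
E
python3 - <<'E'
from h import *
s=ctrl.get_state(); print({k:np.round(v,3) for k,v in s.items()})
for n in['scene','top','wrist']:
    d=snap(n); cv2.imwrite('pics/%s0.png'%n,d['pixels'])
    print(n,[ (k,np.round(d[k],3)) for k in d if k not in('pixels','range_z')])
E
```

```text
{'time': np.float64(0.0), 'qpos': array([-1.468,  0.287,  1.578,  0.   ,  1.279, -0.15 ]), 'dq': array([ 0.002,  0.002,  0.001,  0.   , -0.001,  0.   ]), 'joint_efforts': array([-1.0000e-03, -4.0598e+01, -2.9263e+01, -0.0000e+00,  6.0000e-03,
       -0.0000e+00]), 'eef_pos': array([ 0.169, -0.653,  0.23 ]), 'tcp_rot': array([-0.089,  0.702, -0.701,  0.089]), 'contact_force': array([0.315, 0.518, 0.328]), 'wrist_torque': array([0.05 , 0.004, 0.017]), 'opening': np.float64(1.0)}
scene [('fx', np.float64(496.083)), ('fy', np.float64(496.083)), ('cx', np.float64(319.372)), ('cy', np.float64(233.808)), ('T', array([[ 0.942, -0.277,  0.19 ,  0.824],
       [ 0.335,  0.744, -0.578, -0.632],
       [ 0.019,  0.608,  0.794,  1.149],
       [ 0.   ,  0.   ,  0.   ,  1.   ]]))]
top [('fx', np.float64(549.796)), ('fy', np.float64(549.796)), ('cx', np.float64(329.702)), ('cy', np.float64(239.803)), ('T', array([[ 3.400e-02,  9.780e-01, -2.080e-01,  3.440e-01],
       [-9.990e-01,  3.400e-02, -6.000e-03,  1.420e-01],
       [ 1.000e-03,  2.080e-01,  9.780e-01,  1.209e+00],
       [ 0.000e+00,  0.000e+00,  0.000e+00,  1.000e+00]]))]
wrist [('fx', np.float64(371.648)), ('fy', np.float64(371.648)), ('cx', np.float64(321.017)), ('cy', np.float64(238.409)), ('mount', array([[-0.001, -0.958, -0.285, -0.073],
       [-0.   ,  0.285, -0.958, -0.143],
       [ 1.   , -0.001, -0.   , -0.   ],
       [ 0.   ,  0.   ,  0.   ,  1.   ]]))]
```

View pics/scene0.png

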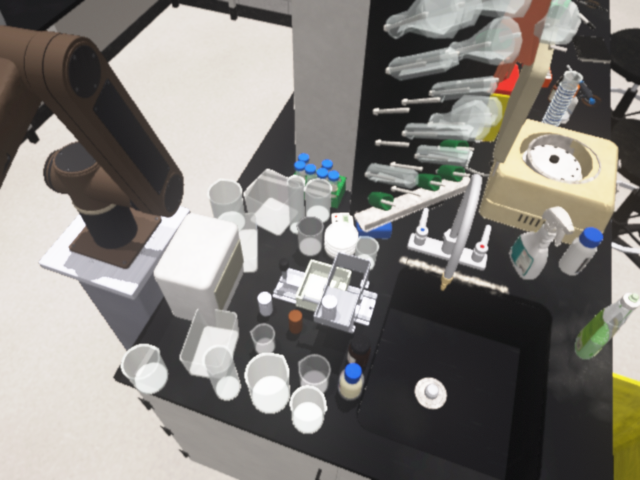

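View pics/top0.png

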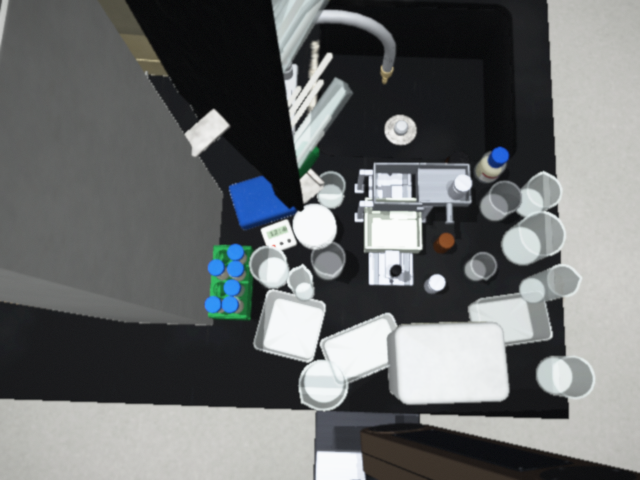

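View pics/wrist0.png

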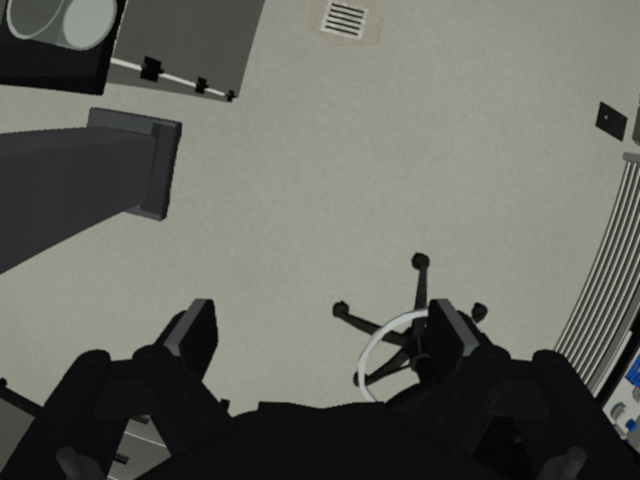

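```bash
python3 - <<'E'
from h import *
d=load('top'); crop(d,330,140,530,300,4,'t1.png')
d=load('scene'); crop(d,230,220,400,360,4.5,'s1.png')
E
```

```text
(no output)
```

View pics/t1.png

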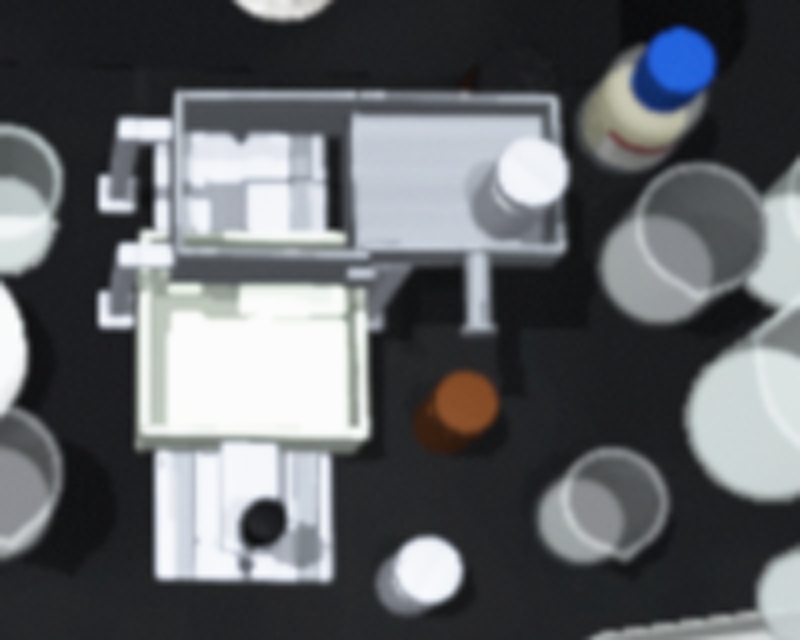

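View pics/s1.png

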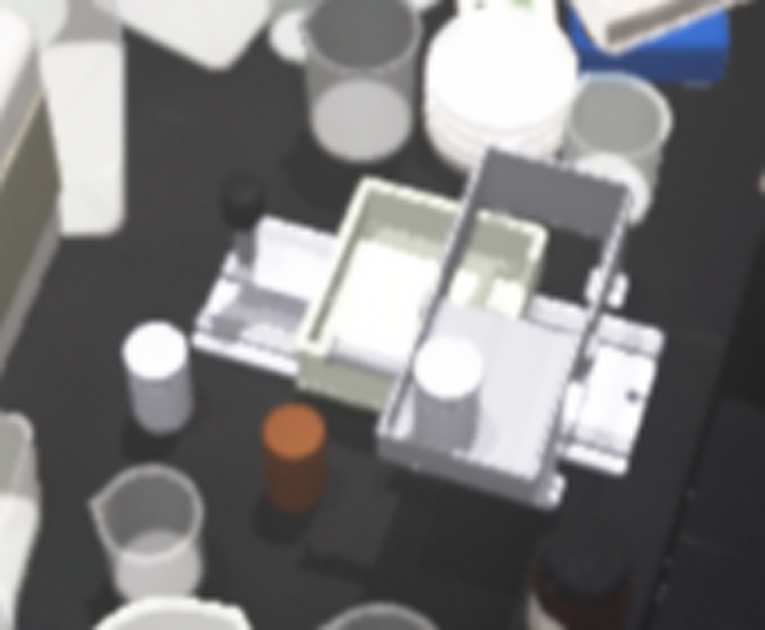

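```bash
python3 - <<'E'
from h import *
d=load('top'); s=load('scene')
def t(n,cu,cv,z):
    u,v=330+cu/4,140+cv/4; print('top',n,np.round(px2w(d,u,v),3),np.round(px2w(d,u,v,z),4))
def q(n,cu,cv,z):
    u,v=230+cu/4.5,220+cv/4.5; print('scn',n,np.round(px2w(s,u,v),3),np.round(px2w(s,u,v,z),4))
t('canB',430,568,.066); q('canB',157,350,.066)
t('knob',267,520,.11); q('knob',244,190,.11)
t('canA',533,172,.197); q('canA',447,366,.197)
t('sp corner backL',178,93,.15);q('same',490,152,.15)
t('sp corner frontL',178,250,.15)
t('pan backR',558,98,.156);t('pan frontR',564,247,.156);t('spout/pan back',355,96,.153);t('pan front near spout',366,258,.15)
q('pan frontR',382,435,.156); q('pan backR',552,478,.156)
t('bar root',478,258,.147);t('bar end',478,328,.147)
t('box fl',140,445,.062);t('box fr',367,437,.062);t('box floor',245,360,.02)
t('brown',467,400,.066)
t('bk2',615,500,.074);q('bk2',150,505,.074)
t('railfl',156,578,.0);t('railfr',331,578,.0)
t('bk1 rim',700,230,.089)
# box white
for u,v in [(450,360),(400,330),(500,330),(505,395),(395,395),(360,345),(515,320),(470,305),(548,335),(400,250),(328,262),(315,225),(271,265)]:
    print(u,v,np.round(px2w(d,u,v),3))
E
```

```text
top canB [ 0.505 -0.08   0.065] [ 0.5046 -0.0796  0.066 ]
scn canB [ 0.506 -0.081  0.067] [ 0.5053 -0.0803  0.066 ]
top knob [0.52  0.011 0.11 ] [0.52   0.0111 0.11  ]
scn knob [0.524 0.007 0.112] [0.5231 0.0087 0.11  ]
top canA [ 0.68  -0.105  0.197] [ 0.6797 -0.1049  0.197 ]
scn canA [ 0.68  -0.106  0.197] [ 0.6797 -0.1066  0.197 ]
top sp corner backL [0.732 0.063 0.148] [0.731  0.0629 0.15  ]
scn same [0.65  0.06  0.141] [0.6514 0.054  0.15  ]
top sp corner frontL [0.649 0.061 0.149] [0.6483 0.0615 0.15  ]
top pan backR [ 0.791 -0.169 -0.002] [ 0.7328 -0.1282  0.156 ]
top pan frontR [ 0.701 -0.17   0.001] [ 0.6548 -0.1297  0.156 ]
top spout/pan back [ 0.731 -0.026  0.154] [ 0.7314 -0.0263  0.153 ]
top pan front near spout [ 0.65  -0.034  0.142] [ 0.6475 -0.0324  0.15  ]
scn pan frontR [ 0.654 -0.128  0.148] [ 0.6558 -0.1321  0.156 ]
scn pan backR [ 0.729 -0.047  0.001] [ 0.7422 -0.1255  0.156 ]
top bar root [ 0.649 -0.088  0.152] [ 0.6503 -0.0889  0.147 ]
top bar end [ 0.613 -0.087  0.152] [ 0.6142 -0.0885  0.147 ]
top box fl [0.573 0.071 0.025] [0.5656 0.0731 0.062 ]
top box fr [ 0.586 -0.057  0.002] [ 0.5741 -0.0473  0.062 ]
top box floor [0.623 0.014 0.023] [0.6237 0.0133 0.02  ]
top brown [ 0.595 -0.1    0.066] [ 0.5952 -0.0998  0.066 ]
top bk2 [0.344 0.142 1.209] [ 0.5426 -0.1749  0.074 ]
scn bk2 [ 0.532 -0.156  0.037] [ 0.5414 -0.1714  0.074 ]
top railfl [ 0.503  0.059 -0.001] [0.5031 0.059  0.    ]
top railfr [ 0.507 -0.038 -0.001] [ 0.5064 -0.0377  0.    ]
top bk1 rim [ 0.711 -0.245  0.01 ] [ 0.6865 -0.2192  0.089 ]
450 360 [ 0.346 -0.076  0.197]
400 330 [0.396 0.015 0.202]
500 330 [ 0.402 -0.167  0.197]
505 395 [ 0.289 -0.171  0.202]
395 395 [0.277 0.014 0.121]
360 345 [0.371 0.076 0.003]
515 320 [ 0.436 -0.26   0.001]
470 305 [ 0.463 -0.157  0.026]
548 335 [ 0.402 -0.297  0.087]
400 250 [ 0.574 -0.003  0.044]
328 262 [0.55  0.151 0.004]
315 225 [0.621 0.182 0.054]
271 265 [0.538 0.277 0.007]
```

```bash
python3 - <<'E'
from h import *
d=load('top'); s=ctrl.get_state()
M=R.from_quat(s['tcp_rot']).as_matrix(); print(M.round(3))
def ortho(z,x0,x1,y0,y1,res,name):
    # up=+x, left=+y
    xs=np.arange(x1,x0,-res); ys=np.arange(y1,y0,-res)
    X,Y=np.meshgrid(xs,ys,indexing='ij'); P=np.stack([X,Y,np.full_like(X,z)],-1)
    T=d['T']; c=(P-T[:3,3])@T[:3,:3]
    u=d['cx']+d['fx']*c[...,0]/-c[...,2]; v=d['cy']-d['fy']*c[...,1]/-c[...,2]
    im=cv2.remap(d['pixels'],u.astype(np.float32),v.astype(np.float32),cv2.INTER_CUBIC)
    k=int(round(.02/res))
    for i in range(0,len(xs),k): cv2.line(im,(0,i),(im.shape[1],i),(0,255,255) if round(xs[i],3)*10%1==0 else (0,120,0),1)
    for j in range(0,len(ys),k): cv2.line(im,(j,0),(j,im.shape[0]),(0,120,0),1)
    cv2.imwrite('pics/'+name,im)
ortho(.15,.62,.76,-.14,.08,.0003,'o150.png')
ortho(.062,.54,.70,-.10,.10,.0003,'o062.png')
E
```

```text
[[-0.968 -0.     0.25 ]
 [-0.25   0.002 -0.968]
 [-0.    -1.    -0.002]]
```

View pics/o150.png

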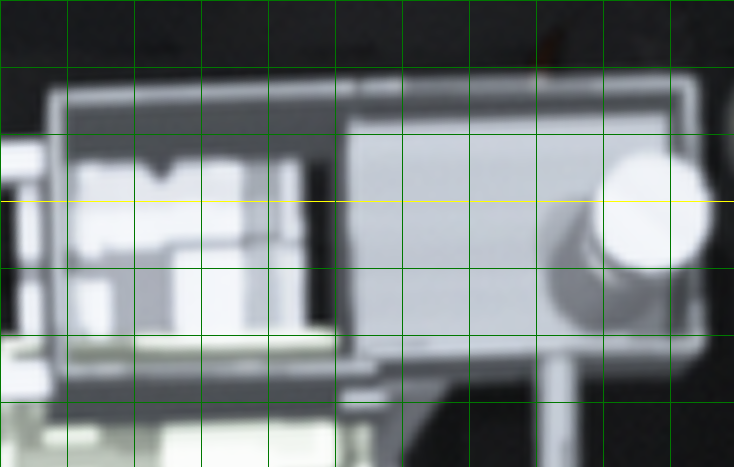

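View pics/o062.png

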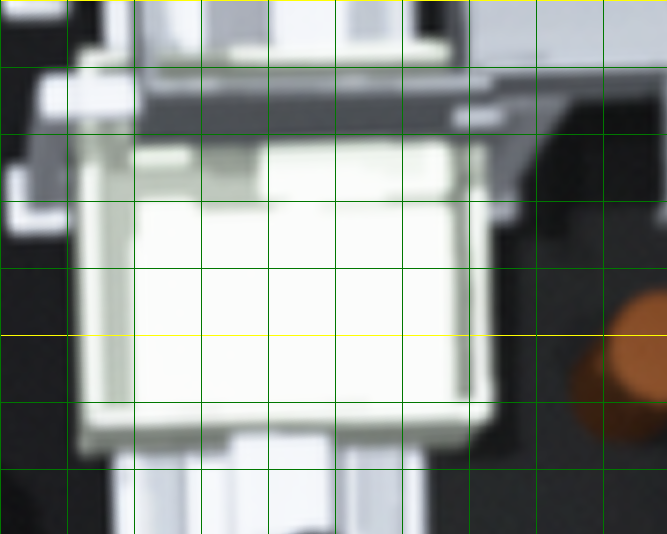

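```bash
cat >> h.py <<'E'
YAW=.027
def rot(jaw,tilt=0):
    """jaw: 'x' -> tool z=+ex ; 'y' -> tool z=-ey. tilt: lean the gripper body towards -ex"""
    ex=np.array([np.cos(YAW),np.sin(YAW),0]); ey=np.array([-ex[1],ex[0],0]); up=np.array([0,0,1.])
    if jaw=='x': z=ex; y=-up; x=np.cross(y,z)
    else:
        z=-ey; y=np.sin(tilt)*ex-np.cos(tilt)*up; x=np.cross(y,z)
    return np.stack([x,y,z],1)
def plan(p,Rt=None,n=''):
    s=ctrl.get_state(); M=R.from_quat(s['tcp_rot']).as_matrix()
    if Rt is None: Rt=M
    print(n,'rotvec',R.from_matrix(M.T@Rt).as_rotvec().round(3),'shift',(M.T@(np.asarray(p)-s['eef_pos'])).round(4))
def st():
    s=ctrl.get_state(); print({k:np.round(s[k],4) for k in('time','eef_pos','contact_force','opening','qpos')})
SP=np.array([.6913,.0165])
def stn(x,y,z):
    c,s_=np.cos(YAW),np.sin(YAW); return np.array([SP[0]+c*x-s_*y,SP[1]+s_*x+c*y,z])
E
python3 - <<'E'
from h import *
plan([.505,-.08,.28],rot('x'))
print(stn(0,-.093,.131),stn(-.064,-.102,.147),stn(-.108,0,.095))
E
```

```text
rotvec [ 1.000e-03 -1.345e+00 -1.000e-03] shift [-0.4689 -0.0488 -0.4708]
[ 0.69381069 -0.0764661   0.131     ] [ 0.63007699 -0.08719061  0.147     ] [0.58333936 0.01358435 0.095     ]
```

jog_arm --deltas '[[[0,-0.12,0],[0,-0.04,0],1],[[0,-1.345,0],[-0.469,-0.049,-0.471],1],[[0,-1.345,0],[-0.469,-0.049,-0.471],1],[[0,-1.345,0],[-0.469,-0.049,-0.471],1],[[0,-1.345,0],[-0.469,-0.049,-0.471],1],[[0,-1.345,0],[-0.469,-0.049,-0.471],1],[[0,-1.345,0],[-0.469,-0.049,-0.471],0.8],[[0,-1.345,0],[-0.469,-0.049,-0.471],0.8],[[0,-1.345,0],[-0.469,-0.049,-0.471],0.8],[[0,-1.345,0],[-0.469,-0.049,-0.471],0.8]]'

```text
time: 0.98
eef_pos: [0.3589, -0.3276, 0.2757]
tcp_rot: [-0.482, 0.517, -0.516, 0.483]
contact_force: [1.1, -0.4, 0.1]
opening: 0.804
```

```bash
python3 -c "
from h import *
st(); plan([.505,-.08,.20],rot('x'))"
```

```text
{'time': np.float64(0.9833), 'eef_pos': array([ 0.3589, -0.3276,  0.2757]), 'contact_force': array([ 1.1025, -0.3584,  0.0635]), 'opening': np.float64(0.8039), 'qpos': array([-9.4950e-01, -1.7390e-01,  1.9767e+00,  1.1000e-03,  1.3405e+00,
       -8.8240e-01])}
 rotvec [ 0.    -0.094 -0.002] shift [-0.2568  0.0761  0.1291]
```

jog_arm --deltas '[[[0,-0.094,0],[-0.257,0.0,0.129],0.8],[[0,-0.094,0],[-0.257,0.0,0.129],0.8],[[0,-0.094,0],[-0.257,0.0,0.129],0.8],[[0,-0.094,0],[-0.257,0.0,0.129],0.8],[[0,-0.094,0],[-0.257,0.0,0.129],0.8],[[0,-0.094,0],[-0.257,0.0,0.129],0.8],[[0,-0.094,0],[-0.257,0.0,0.129],0.8],[[0,-0.094,0],[-0.257,0.076,0.129],0.8],[[0,-0.094,0],[-0.257,0.076,0.129],0.8],[[0,-0.094,0],[-0.257,0.076,0.129],0.8]]'

```text
time: 1.82
eef_pos: [0.5005, -0.077, 0.1922]
tcp_rot: [0.509, -0.498, 0.487, -0.505]
contact_force: [-1.0, 0.6, -1.7]
opening: 0.8
```

```bash
python3 -c "
from h import *
st(); plan([.505,-.08,.033],rot('x'))
d=snap('wrist'); cv2.imwrite('pics/w1.png',d['pixels']); d=snap('top'); crop(d,380,220,540,340,5,'t2.png')"
```

```text
{'time': np.float64(1.8167), 'eef_pos': array([ 0.5005, -0.077 ,  0.1922]), 'contact_force': array([-0.9825,  0.5935, -1.7325]), 'opening': np.float64(0.8003), 'qpos': array([-3.5420e-01, -4.3900e-02,  2.0138e+00,  1.9000e-03,  1.1875e+00,
       -3.8360e-01])}
 rotvec [ 0.014  0.002 -0.008] shift [0.0043 0.1591 0.0067]
```

View pics/w1.png

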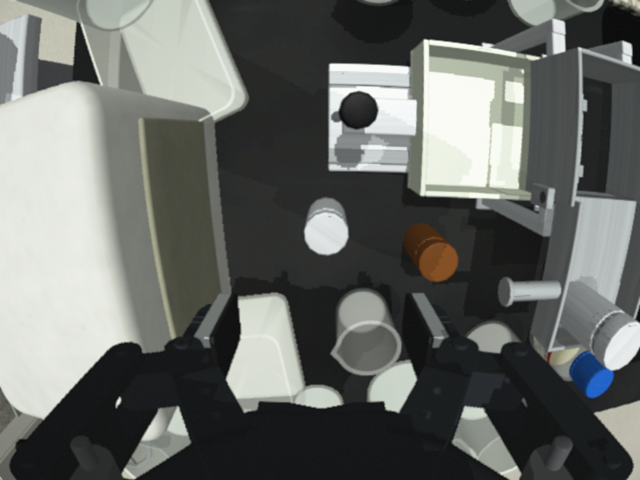

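View pics/t2.png

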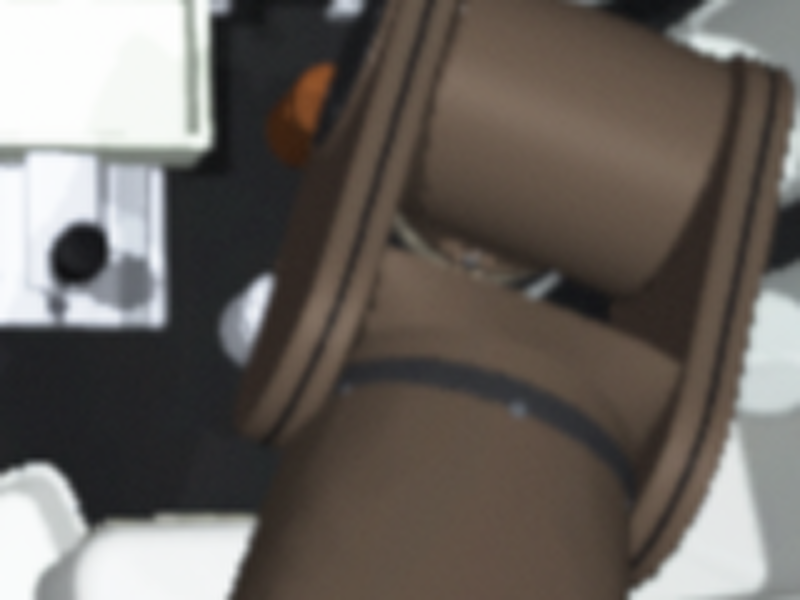

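jog_arm --deltas '[[[0.014,0.002,-0.008],[0.004,0.0,0.007],0.8],[[0.014,0.002,-0.008],[0.004,0.04,0.007],0.8],[[0.014,0.002,-0.008],[0.004,0.08,0.007],0.8],[[0.014,0.002,-0.008],[0.004,0.11,0.007],0.8],[[0.014,0.002,-0.008],[0.004,0.13,0.007],0.8],[[0.014,0.002,-0.008],[0.004,0.15,0.007],0.8],[[0.014,0.002,-0.008],[0.004,0.162,0.007],0.8],[[0.014,0.002,-0.008],[0.004,0.162,0.007],0.8]]'

```text
time: 2.58
eef_pos: [0.5105, -0.0833, 0.0364]
tcp_rot: [-0.505, 0.491, -0.497, 0.507]
contact_force: [-0.2, -0.6, -0.5]
opening: 0.802
```

```bash
python3 -c "
from h import *
st(); plan([.505,-.08,.030],rot('x'))
d=snap('wrist'); cv2.imwrite('pics/w2.png',d['pixels'])"
```

```text
{'time': np.float64(2.5833), 'eef_pos': array([ 0.5105, -0.0833,  0.0364]), 'contact_force': array([-0.2294, -0.6424, -0.499 ]), 'opening': np.float64(0.802), 'qpos': array([-3.5790e-01,  1.9230e-01,  2.0901e+00, -6.0000e-04,  8.4900e-01,
       -3.8100e-01])}
 rotvec [-0.009 -0.004  0.004] shift [-0.0035  0.0063 -0.0055]
```

View pics/w2.png

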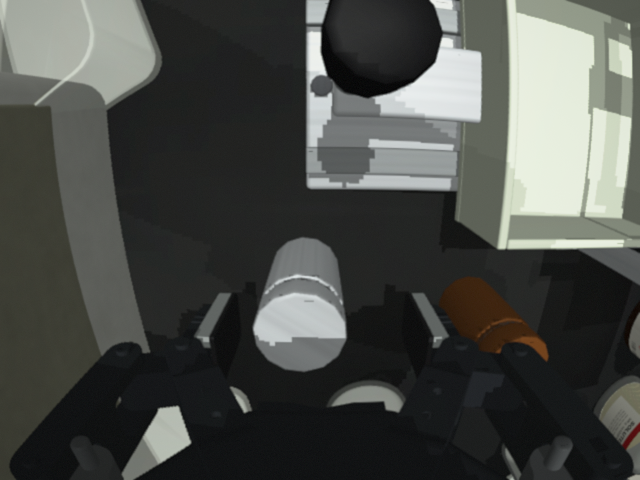

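jog_arm --deltas '[[[-0.009,-0.004,0.004],[-0.0035,0.006,-0.0055],0.8],[[-0.009,-0.004,0.004],[-0.0035,0.006,-0.0055],0.8],[[-0.009,-0.004,0.004],[-0.0035,0.006,-0.0055],0.8],[[-0.009,-0.004,0.004],[-0.0035,0.006,-0.0055],0.2],[[-0.009,-0.004,0.004],[-0.0035,0.006,-0.0055],0.2],[[-0.009,-0.004,0.004],[-0.0035,0.006,-0.0055],0.2],[[-0.009,-0.004,0.004],[-0.0035,0.006,-0.0055],0.2],[[-0.009,-0.004,0.004],[-0.0035,0.006,-0.0055],0.2],[[-0.009,-0.004,0.004],[-0.0035,0.006,-0.0055],0.2]]' --force 40

```text
time: 3.38
eef_pos: [0.5064, -0.0803, 0.0324]
tcp_rot: [-0.506, 0.492, -0.494, 0.507]
contact_force: [-1.0, -0.5, 4.9]
opening: 0.386
```

```bash
python3 -c "
from h import *
st(); plan([.505,-.08,.030],rot('x'))
d=snap('wrist'); cv2.imwrite('pics/w3.png',d['pixels'])"
```

```text
{'time': np.float64(3.3833), 'eef_pos': array([ 0.5064, -0.0803,  0.0324]), 'contact_force': array([-1.0481, -0.4933,  4.8545]), 'opening': np.float64(0.3857), 'qpos': array([-3.5540e-01,  1.9390e-01,  2.0978e+00, -1.0000e-04,  8.4640e-01,
       -3.8310e-01])}
 rotvec [-0.003  0.001  0.001] shift [-0.0004  0.0023 -0.0014]
```

View pics/w3.png

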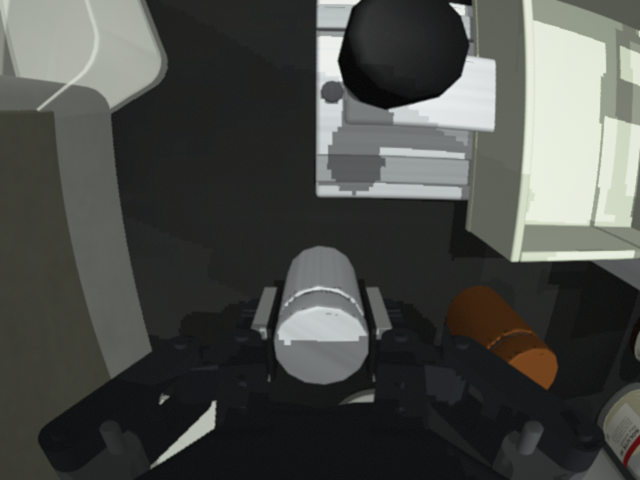

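jog_arm --deltas '[[[0,0,0],[0,-0.02,0],0.2],[[0,0,0],[0,-0.05,0],0.2],[[0,0,0],[0,-0.09,0],0.2],[[0,0,0],[0,-0.13,0],0.2],[[0,0,0],[0,-0.17,0],0.2],[[0,0,0],[0,-0.21,0],0.2],[[0,0,0],[0,-0.24,0],0.2],[[0,0,0],[0,-0.24,0.03],0.2],[[0,0,0],[0,-0.24,0.06],0.2],[[0,0,0],[0,-0.24,0.09],0.2]]'

```text
time: 4.27
eef_pos: [0.5965, -0.0775, 0.2732]
tcp_rot: [-0.506, 0.491, -0.495, 0.508]
contact_force: [0.2, -0.6, -1.2]
opening: 0.385
```

```bash
python3 -c "
from h import *
st(); plan(stn(.003,-.072,.26),rot('x'))"
```

```text
{'time': np.float64(4.2667), 'eef_pos': array([ 0.5965, -0.0775,  0.2732]), 'contact_force': array([ 0.1506, -0.6373, -1.2081]), 'opening': np.float64(0.3849), 'qpos': array([-2.9760e-01,  9.3500e-02,  1.7224e+00, -3.0000e-04,  1.3207e+00,
       -3.2490e-01])}
 rotvec [-0.005  0.     0.002] shift [-0.0194  0.0136  0.1002]
```

jog_arm --deltas '[[[-0.005,0,0.002],[-0.006,0.005,0.03],0.2],[[-0.005,0,0.002],[-0.012,0.01,0.06],0.2],[[-0.005,0,0.002],[-0.0195,0.0135,0.09],0.2],[[-0.005,0,0.002],[-0.0195,0.0135,0.1],0.2],[[-0.005,0,0.002],[-0.0195,0.0135,0.1],0.2],[[-0.005,0,0.002],[-0.0195,0.0135,0.1],0.2],[[-0.005,0,0.002],[-0.0195,0.0135,0.1],0.2]]'

```text
time: 4.85
eef_pos: [0.6952, -0.0553, 0.2593]
tcp_rot: [0.507, -0.494, 0.493, -0.506]
contact_force: [0.3, 0.3, -0.5]
opening: 0.387
```

```bash
python3 -c "
from h import *
st(); plan(stn(.003,-.072,.1650),rot('x'))
d=snap('wrist'); cv2.imwrite('pics/w4.png',d['pixels']);d=snap('scene'); crop(d,230,180,430,340,4,'s4.png')"
```

```text
{'time': np.float64(4.85), 'eef_pos': array([ 0.6952, -0.0553,  0.2593]), 'contact_force': array([ 0.3281,  0.2617, -0.5052]), 'opening': np.float64(0.3875), 'qpos': array([-2.2460e-01,  3.1760e-01,  1.4867e+00, -1.0000e-04,  1.3393e+00,
       -2.5180e-01])}
 rotvec [ 0.002  0.    -0.   ] shift [0.0001 0.0943 0.0012]
```

View pics/w4.png

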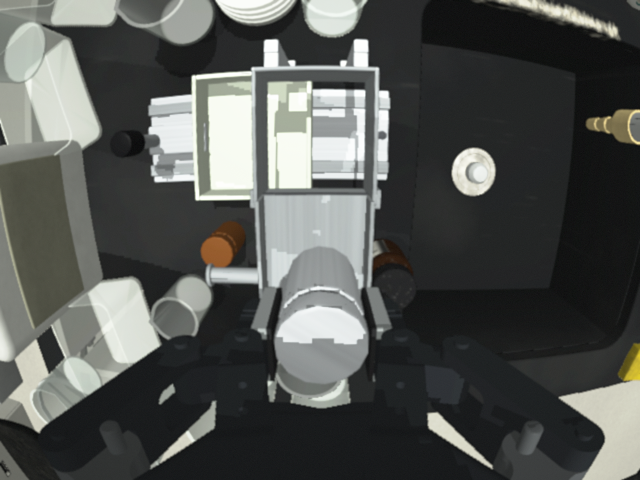

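View pics/s4.png

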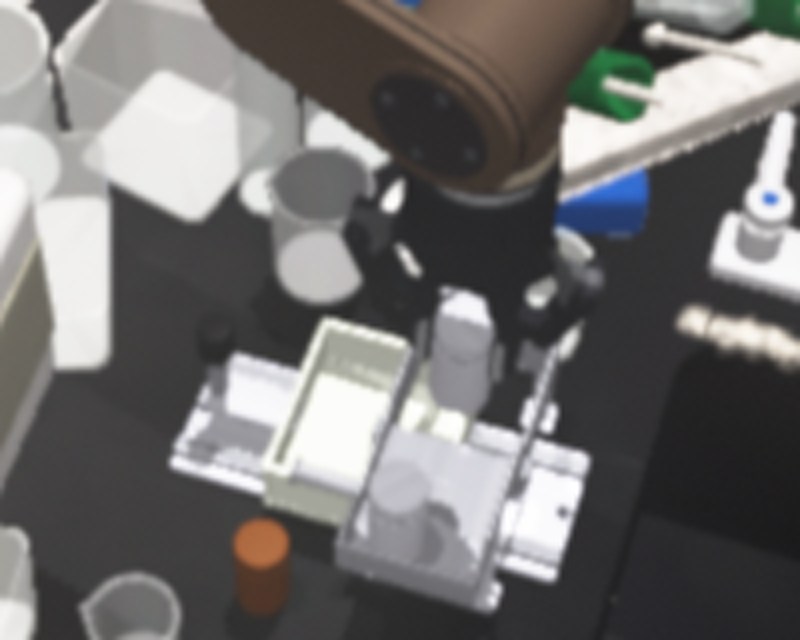

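jog_arm --deltas '[[[0.002,0,0],[0,0.03,0.001],0.2],[[0.002,0,0],[0,0.055,0.001],0.2],[[0.002,0,0],[0,0.075,0.001],0.2],[[0.002,0,0],[0,0.085,0.001],0.2],[[0.002,0,0],[0,0.09,0.001],0.2],[[0.002,0,0],[0,0.093,0.001],0.2],[[0.002,0,0],[0,0.094,0.001],0.2],[[0.002,0,0],[0,0.094,0.001],0.2],[[0.002,0,0],[0,0.094,0.001],0.2]]'

```text
time: 5.7
eef_pos: [0.697, -0.0557, 0.1681]
tcp_rot: [-0.506, 0.492, -0.494, 0.508]
contact_force: [-0.6, 0.1, -0.6]
opening: 0.387
```

```bash
python3 -c "
from h import *
st(); plan(stn(.003,-.072,.1630),rot('x'))
d=snap('wrist'); cv2.imwrite('pics/w5.png',d['pixels']);d=snap('scene'); crop(d,270,230,400,340,6,'s5.png')"
```

```text
{'time': np.float64(5.7), 'eef_pos': array([ 0.697 , -0.0557,  0.1681]), 'contact_force': array([-0.6089,  0.0651, -0.6222]), 'opening': np.float64(0.3865), 'qpos': array([-2.2460e-01,  3.8770e-01,  1.5660e+00,  5.0000e-04,  1.1836e+00,
       -2.5180e-01])}
 rotvec [-0.004 -0.     0.001] shift [-0.0003  0.0051 -0.0008]
```

View pics/w5.png

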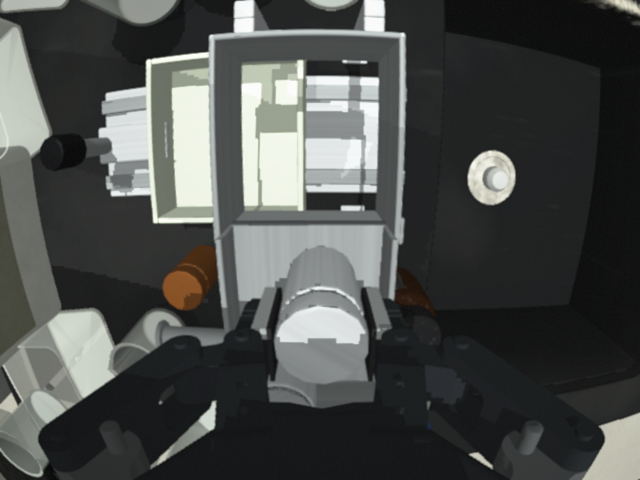

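View pics/s5.png

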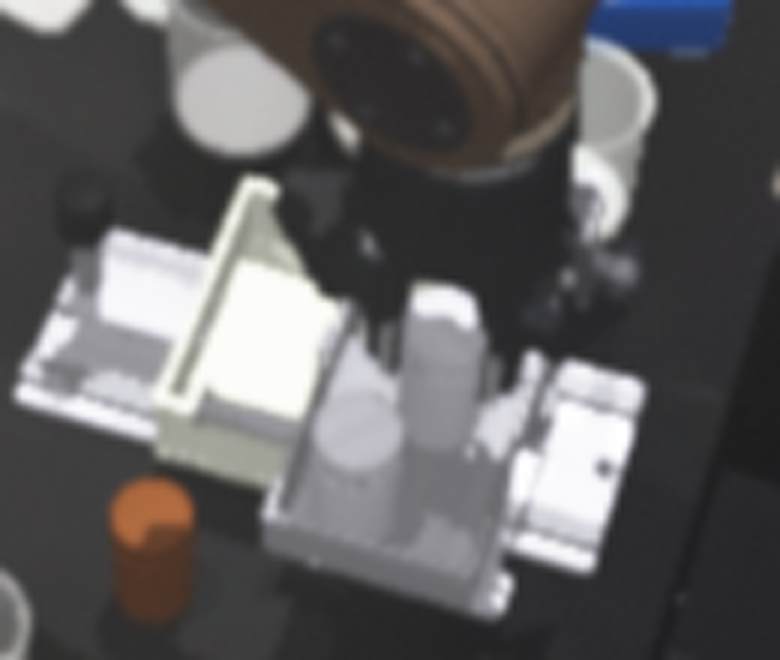

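jog_arm --deltas '[[[-0.002,0,0],[0,0.002,-0.001],0.2],[[-0.002,0,0],[0,0.003,-0.001],0.2],[[-0.002,0,0],[0,0.0045,-0.001],0.2],[[-0.002,0,0],[0,0.0045,-0.001],0.2],[[-0.002,0,0],[0,0.0045,-0.001],0.2]]'

```text
time: 6.22
eef_pos: [0.696, -0.0556, 0.1634]
tcp_rot: [-0.506, 0.493, -0.494, 0.507]
contact_force: [-0.7, 0.6, -0.1]
opening: 0.386
```

jog_arm --deltas '[[[0,0,0],[0,0.0015,0],0.2],[[0,0,0],[0,0.0015,0],0.2],[[0,0,0],[0,0.0015,0],0.2]]'

```text
time: 6.47
eef_pos: [0.6961, -0.0556, 0.1633]
tcp_rot: [-0.506, 0.492, -0.494, 0.507]
contact_force: [-2.7, 0.1, 5.5]
opening: 0.387
```

jog_arm --deltas '[[[0,0,0],[0,0.0,0],0.45],[[0,0,0],[0,0.0,0],0.6],[[0,0,0],[0,0.0,0],0.75],[[0,0,0],[0,0.0,0],0.75],[[0,0,0],[0,-0.02,0],0.75],[[0,0,0],[0,-0.05,0],0.75],[[0,0,0],[0,-0.09,0],0.75],[[0,0,0],[0,-0.13,0],0.75],[[0,0,0],[0,-0.14,0],0.75],[[0,0,0],[0,-0.14,0],0.75]]'

```text
time: 7.3
eef_pos: [0.6978, -0.0559, 0.3099]
tcp_rot: [-0.504, 0.489, -0.497, 0.509]
contact_force: [0.6, 0.8, 0.6]
opening: 0.752
```

```bash
python3 -c "
from h import *
st(); plan(stn(-.17,0,.22),rot('y'))
d=snap('wrist'); cv2.imwrite('pics/w6.png',d['pixels']);d=snap('scene'); crop(d,270,230,400,340,6,'s6.png')"
```

```text
{'time': np.float64(7.3), 'eef_pos': array([ 0.6978, -0.0559,  0.3099]), 'contact_force': array([0.6236, 0.7855, 0.5886]), 'opening': np.float64(0.7523), 'qpos': array([-2.245e-01,  2.894e-01,  1.431e+00, -1.000e-04,  1.408e+00,
       -2.517e-01])}
 rotvec [-0.013  1.571 -0.007] shift [-0.0729  0.0874 -0.1757]
```

View pics/w6.png

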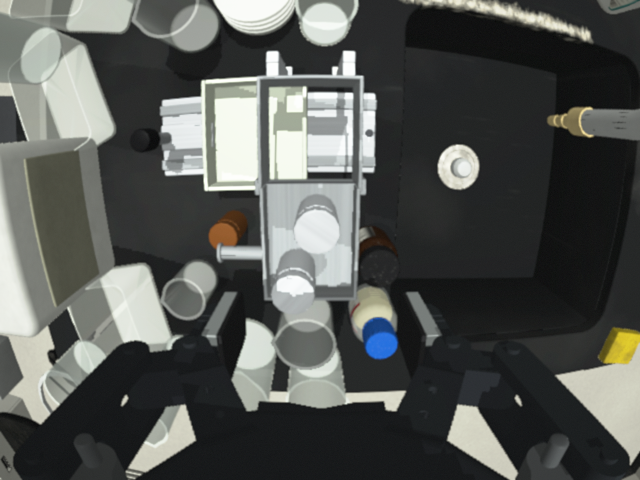

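View pics/s6.png

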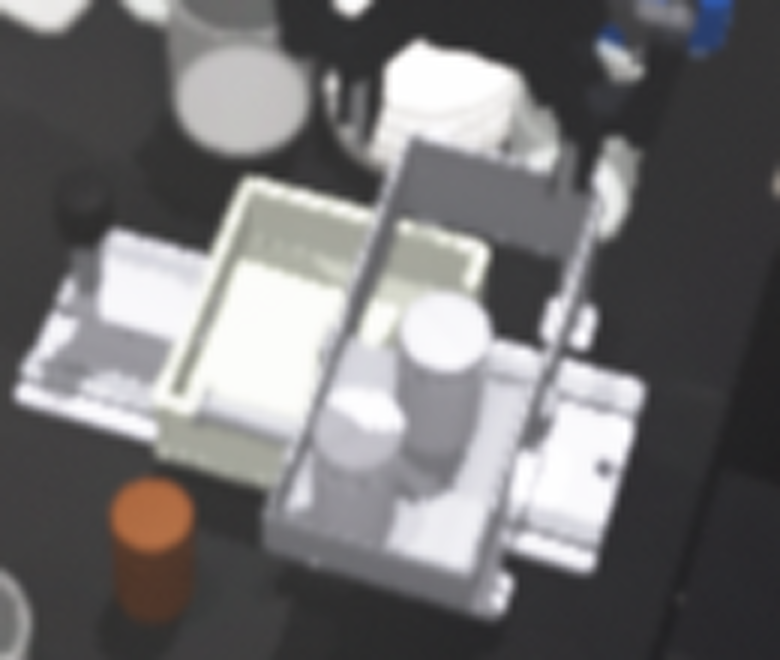

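jog_arm --deltas '[[[0,0.12,0],[-0.01,0,-0.02],0.75],[[0,0.24,0],[-0.02,0,-0.05],0.75],[[0,0.36,0],[-0.03,0,-0.08],0.75],[[0,0.48,0],[-0.04,0,-0.11],0.75],[[0,0.6,0],[-0.05,0.01,-0.14],0.75],[[0,0.72,0],[-0.06,0.02,-0.16],0.75],[[0,0.84,0],[-0.073,0.03,-0.175],0.75],[[0,0.96,0],[-0.073,0.04,-0.175],0.75],[[0,1.08,0],[-0.073,0.06,-0.175],0.75],[[0,1.2,0],[-0.073,0.08,-0.175],0.75]]'

```text
time: 8.23
eef_pos: [0.5173, 0.0132, 0.2192]
tcp_rot: [-0.138, 0.694, -0.693, 0.137]
contact_force: [0.9, -0.1, -1.0]
opening: 0.75
```

```bash
python3 -c "
from h import *
st(); plan(stn(-.1695,0,.17),rot('y'))"
```

```text
{'time': np.float64(8.2333), 'eef_pos': array([0.5173, 0.0132, 0.2192]), 'contact_force': array([ 0.9447, -0.0693, -0.9778]), 'opening': np.float64(0.7501), 'qpos': array([-1.7060e-01, -5.3000e-02,  1.9711e+00, -3.0000e-04,  1.2247e+00,
        1.0077e+00])}
 rotvec [0.    0.366 0.001] shift [-0.0038  0.0491  0.0029]
```

jog_arm --deltas '[[[0,0.12,0],[-0.004,0.02,0.003],0.7],[[0,0.24,0],[-0.004,0.04,0.003],0.7],[[0,0.366,0],[-0.004,0.049,0.003],0.7],[[0,0.366,0],[-0.004,0.049,0.003],0.7],[[0,0.366,0],[-0.004,0.049,0.003],0.7],[[0,0.366,0],[-0.004,0.049,0.003],0.7]]'

```text
time: 8.73
eef_pos: [0.5218, 0.012, 0.1696]
tcp_rot: [-0.011, 0.707, -0.707, 0.009]
contact_force: [-0.9, 0.2, 0.2]
opening: 0.702
```

```bash
python3 -c "
from h import *
st(); plan(stn(-.1695,0,.083),rot('y'))
d=snap('wrist'); cv2.imwrite('pics/w7.png',d['pixels']);d=snap('scene'); crop(d,210,180,370,300,5,'s7.png')"
```

```text
{'time': np.float64(8.7333), 'eef_pos': array([0.5218, 0.012 , 0.1696]), 'contact_force': array([-0.9165,  0.2461,  0.2065]), 'opening': np.float64(0.7018), 'qpos': array([-1.7140e-01,  1.0100e-02,  2.0045e+00, -3.0000e-04,  1.1294e+00,
        1.3703e+00])}
 rotvec [0.    0.002 0.002] shift [-0.0003  0.0866  0.0001]
```

View pics/w7.png

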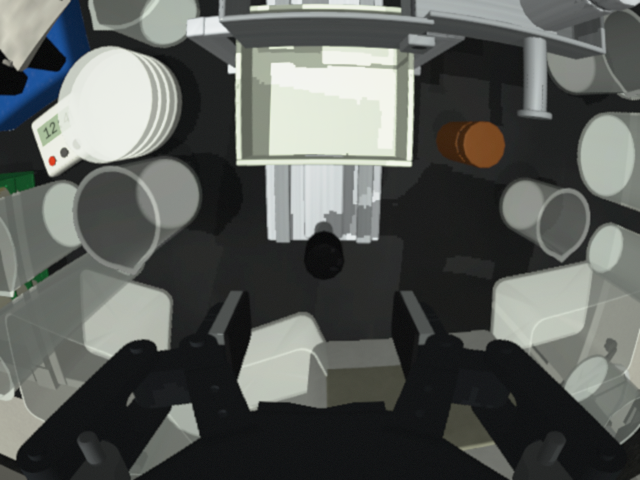

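View pics/s7.png

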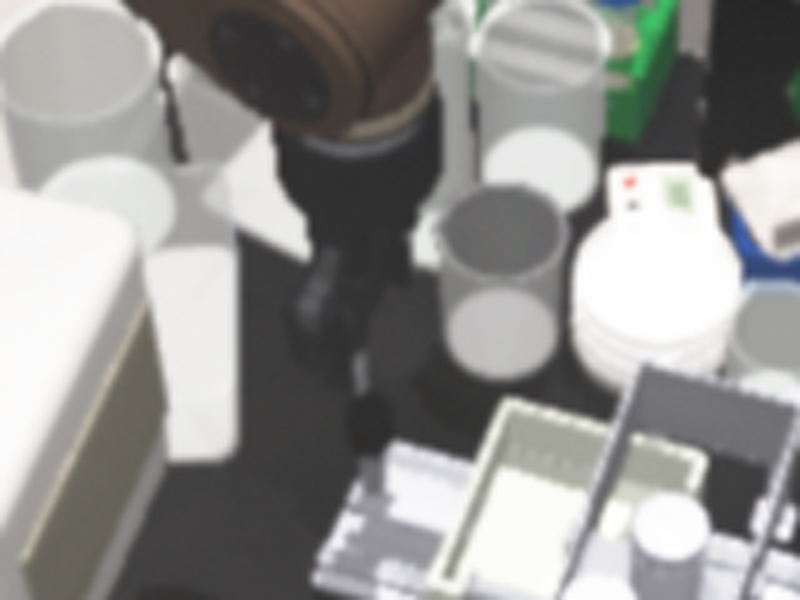

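jog_arm --deltas '[[[0,0,0],[0,0.03,0],0.7],[[0,0,0],[0,0.06,0],0.7],[[0,0,0],[0,0.084,0],0.7],[[0,0,0],[0,0.084,0],0.7],[[0,0,0],[0,0.084,0],0.7],[[0,0,0],[0,0.084,0],0.15],[[0,0,0],[0,0.084,0],0.15],[[0,0,0],[0,0.084,0],0.15],[[0,0,0],[0,0.084,0],0.15],[[0,0,0],[0,0.084,0],0.15]]' --force 25

```text
time: 9.67
eef_pos: [0.5243, 0.0106, 0.0894]
tcp_rot: [0.009, -0.706, 0.708, -0.012]
contact_force: [-0.9, -4.8, 6.4]
opening: 0.272
```

```bash
python3 -c "
from h import *
st(); plan(stn(-.108,0,.085),rot('y'))
d=snap('wrist'); cv2.imwrite('pics/w8.png',d['pixels'])"
```

```text
{'time': np.float64(9.6667), 'eef_pos': array([0.5243, 0.0106, 0.0894]), 'contact_force': array([-0.9034, -4.7941,  6.4115]), 'opening': np.float64(0.2724), 'qpos': array([-0.1723,  0.1211,  2.0522, -0.003 ,  0.9634,  1.3712])}
 rotvec [-0.003  0.002 -0.004] shift [-0.059   0.0046 -0.0013]
```

View pics/w8.png

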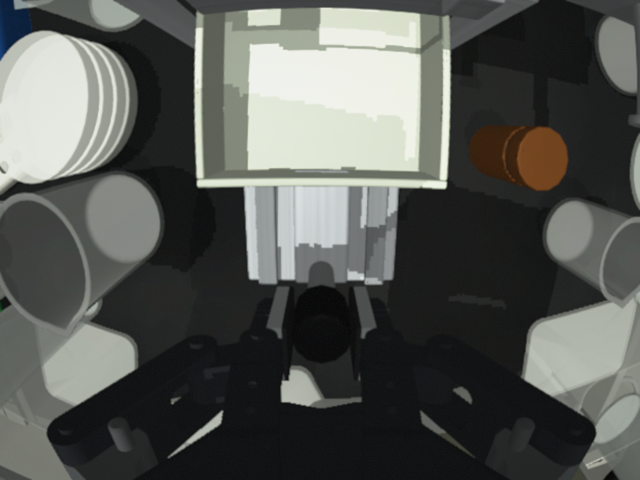

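jog_arm --deltas '[[[0,0,0],[-0.01,0,0],0.15],[[0,0,0],[-0.02,0,0],0.15],[[0,0,0],[-0.03,0,0],0.15],[[0,0,0],[-0.04,0,0],0.15],[[0,0,0],[-0.05,0,0],0.15],[[0,0,0],[-0.06,0,0],0.15],[[0,0,0],[-0.06,0,0],0.15],[[0,0,0],[-0.06,0,0],0.15]]'

```text
time: 10.38
eef_pos: [0.5858, 0.012, 0.0895]
tcp_rot: [0.008, -0.706, 0.708, -0.013]
contact_force: [1.4, -3.8, -1.9]
opening: 0.265
```

```bash
python3 -c "
from h import *
st(); plan(stn(-.108,0,.085),rot('y'))
d=snap('wrist'); cv2.imwrite('pics/w9.png',d['pixels']); d=snap('scene'); crop(d,230,220,390,340,5,'s9.png')
d=snap('top');crop(d,330,140,490,300,4,'t9.png')"
```

```text
{'time': np.float64(10.3833), 'eef_pos': array([0.5858, 0.012 , 0.0895]), 'contact_force': array([ 1.449 , -3.7861, -1.938 ]), 'opening': np.float64(0.2652), 'qpos': array([-0.1514,  0.2462,  1.905 , -0.0033,  0.9829,  1.3921])}
 rotvec [-0.004  0.002 -0.007] shift [ 0.0025  0.0045 -0.0017]
```

View pics/s9.png

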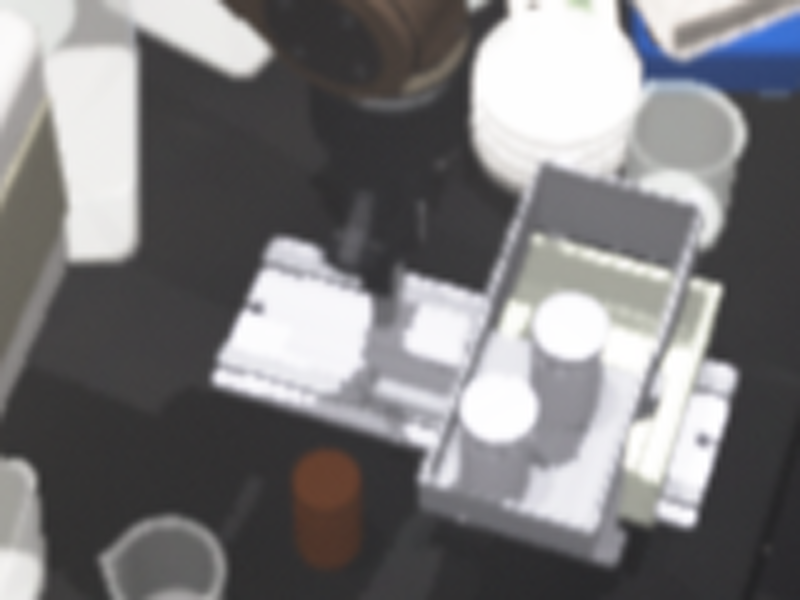

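View pics/t9.png

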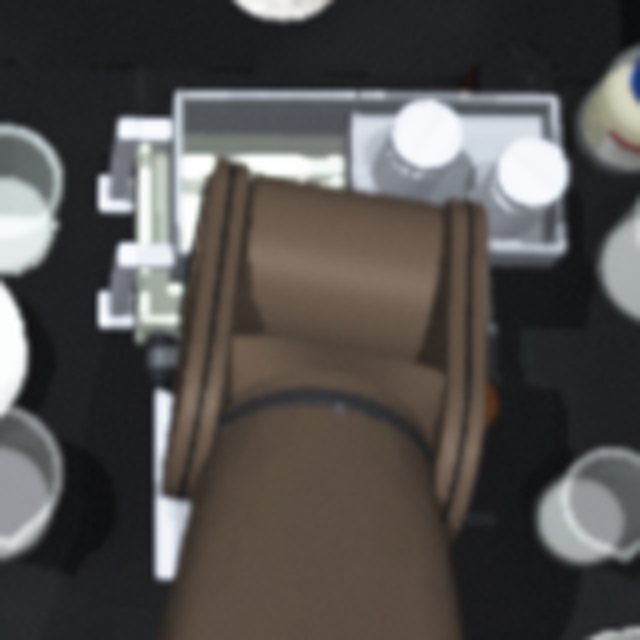

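View pics/w9.png

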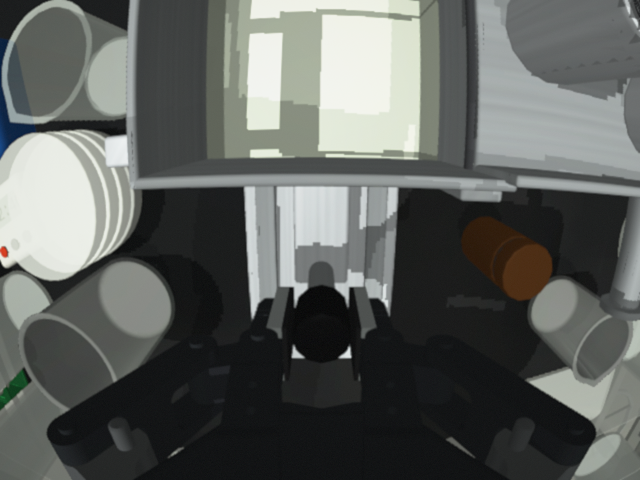

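```bash
python3 -c "
from h import *
d=load('top'); crop(d,355,170,385,235,9,'t9b.png')
for v in (330,335,340): print(px2w(d,330+138/4,140+v/4,.062))
print(stn(-.056,.06,.062))
for v in (140,145,150): print('back',px2w(d,330+142/4,140+v/4,.062))
print(stn(.056,.06,.062))
"
```

```text
[0.62836197 0.07547967 0.062     ]
[0.62560178 0.07542132 0.062     ]
[0.62284428 0.07536302 0.062     ]
[0.63370061 0.07496632 0.062     ]
back [0.73535428 0.0755538  0.062     ]
back [0.73248903 0.07549432 0.062     ]
back [0.72962663 0.07543489 0.062     ]
[0.74565979 0.07798995 0.062     ]
```

View pics/t9b.png

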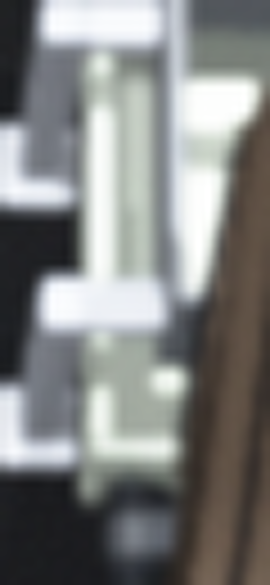

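```bash
python3 -c "
from h import *
d=load('top')
for v in (50,435,460): print(px2w(d,355+95/9,170+v/9,.062))
for v in (50,460): 
  i,j=int(170+v/9),int(355+95/9); 
print([[np.round(px2w(d,u,v)[[0,2]],3).tolist() for u in (364,366,368)] for v in (175,176,177,178,216,218,220,222,224)])
"
```

```text
[0.73408471 0.07540594 0.062     ]
[0.63766073 0.07340607 0.062     ]
[0.63151059 0.07327851 0.062     ]
[[[0.718, 0.111], [0.719, 0.11], [0.718, 0.114]], [[0.742, 0.035], [0.734, 0.06], [0.742, 0.038]], [[0.739, 0.038], [0.731, 0.061], [0.743, 0.027]], [[0.737, 0.037], [0.729, 0.061], [0.743, 0.018]], [[0.649, 0.037], [0.642, 0.064], [0.653, 0.024]], [[0.646, 0.032], [0.638, 0.063], [0.649, 0.021]], [[0.642, 0.03], [0.634, 0.061], [0.634, 0.064]], [[0.637, 0.033], [0.635, 0.04], [0.633, 0.048]], [[0.635, 0.023], [0.634, 0.027], [0.595, 0.188]]]
```

jog_arm --deltas '[[[0,0,0],[0,0,0],0.4],[[0,0,0],[0,0,0],0.6],[[0,0,0],[0,0,0],0.6],[[0,0,0],[0,-0.02,0],0.6],[[0,0,0],[0,-0.05,0],0.6],[[0,0,0],[0,-0.09,0],0.6],[[0,0,0],[0,-0.13,0],0.6],[[0,0,0],[0,-0.17,0],0.6],[[0,0,0],[0,-0.18,0],0.6],[[0,0,0],[0,-0.18,0],0.6]]'

```text
time: 11.37
eef_pos: [0.5858, 0.013, 0.2756]
tcp_rot: [0.005, -0.705, 0.709, -0.016]
contact_force: [0.8, -0.6, 0.6]
opening: 0.6
```

```bash
python3 -c "
from h import *
st()
Rt=rot('y',.35); bar=stn(-.066,-.102,.147); print(bar)
plan(bar+.010*Rt[:,1]+[0,0,.10],Rt)
d=snap('scene'); crop(d,230,220,390,340,5,'s10.png')
d=snap('wrist'); cv2.imwrite('pics/w10.png',d['pixels'])
d=load('top')
"
```

```text
{'time': np.float64(11.3667), 'eef_pos': array([0.5858, 0.013 , 0.2756]), 'contact_force': array([ 0.8369, -0.5838,  0.6018]), 'opening': np.float64(0.6001), 'qpos': array([-0.1499,  0.0507,  1.7634, -0.0022,  1.311 ,  1.3918])}
[ 0.62807772 -0.08724461  0.147     ]
 rotvec [-0.005  0.003  0.334] shift [-0.0422  0.0392  0.1013]
```

View pics/s10.png

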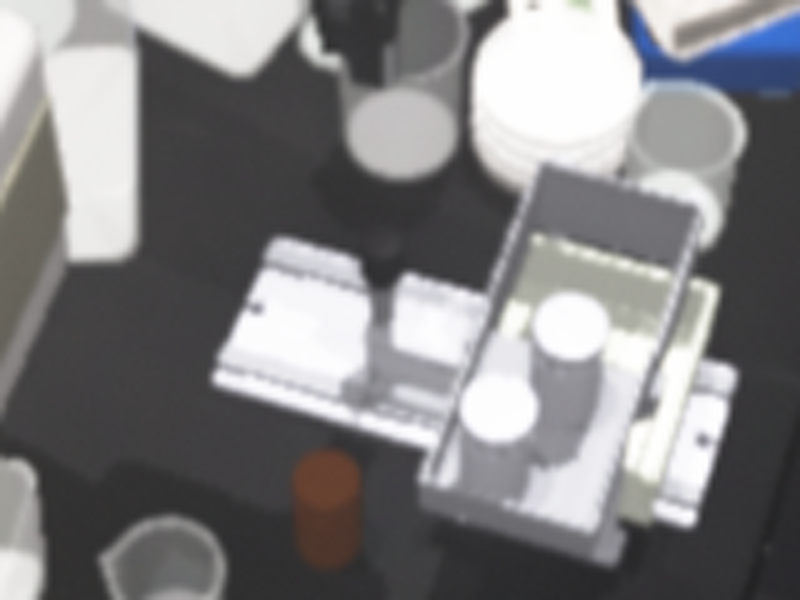

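View pics/w10.png

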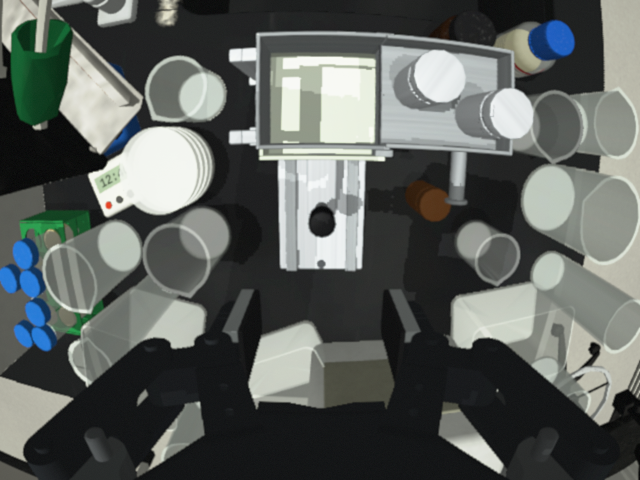

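jog_arm --deltas '[[[0,0,0.12],[-0.014,0.0,0.034],0.6],[[0,0,0.24],[-0.028,0.01,0.068],0.6],[[-0.005,0.003,0.334],[-0.042,0.02,0.1013],0.5],[[-0.005,0.003,0.334],[-0.042,0.039,0.1013],0.5],[[-0.005,0.003,0.334],[-0.042,0.039,0.1013],0.5],[[-0.005,0.003,0.334],[-0.042,0.039,0.1013],0.5],[[-0.005,0.003,0.334],[-0.042,0.039,0.1013],0.5]]'

```text
time: 12.05
eef_pos: [0.6279, -0.0861, 0.2292]
tcp_rot: [0.109, 0.7, -0.694, 0.128]
contact_force: [-0.3, 0.2, -0.2]
opening: 0.503
```

```bash
python3 -c "
from h import *
st()
Rt=rot('y',.35); bar=stn(-.066,-.102,.147)
plan(bar+.010*Rt[:,1],Rt)
d=snap('wrist'); cv2.imwrite('pics/w11.png',d['pixels'])
"
```

```text
{'time': np.float64(12.05), 'eef_pos': array([ 0.6279, -0.0861,  0.2292]), 'contact_force': array([-0.2573,  0.1535, -0.1971]), 'opening': np.float64(0.5026), 'qpos': array([-0.3456,  0.0316,  1.8946,  0.1572,  0.9075,  1.1201])}
 rotvec [ 0.003 -0.     0.013] shift [0.0269 0.0877 0.0014]
```

View pics/w11.png

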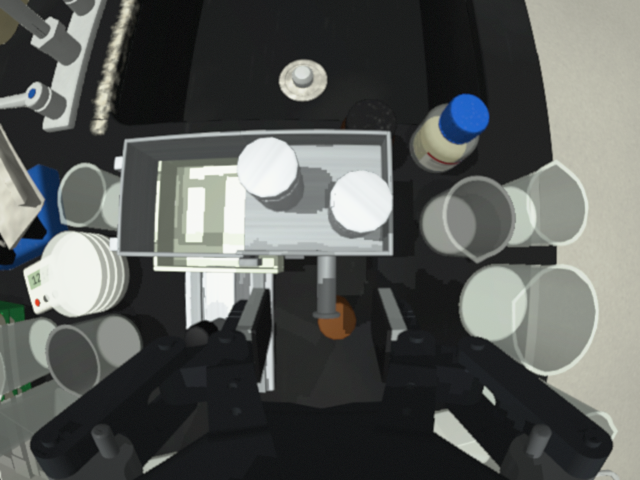

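jog_arm --deltas '[[[0.003,0,0.013],[0.009,0.029,0.001],0.5],[[0.003,0,0.013],[0.018,0.058,0.001],0.5],[[0.003,0,0.013],[0.0225,0.074,0.001],0.5],[[0.003,0,0.013],[0.0255,0.083,0.001],0.5],[[0.003,0,0.013],[0.027,0.0875,0.001],0.5],[[0.003,0,0.013],[0.027,0.0875,0.001],0.5],[[0.003,0,0.013],[0.027,0.0875,0.001],0.5],[[0.003,0,0.013],[0.027,0.0875,0.001],0.5]]'

```text
time: 12.77
eef_pos: [0.6334, -0.087, 0.1413]
tcp_rot: [0.115, 0.697, -0.695, 0.135]
contact_force: [-0.1, 0.1, 0.6]
opening: 0.501
```

```bash
python3 -c "
from h import *
st()
Rt=rot('y',.35); bar=stn(-.066,-.102,.147)
plan(bar+.010*Rt[:,1],Rt)
d=snap('wrist'); cv2.imwrite('pics/w12.png',d['pixels'])
d=snap('scene'); crop(d,230,220,390,340,5,'s12.png')
"
```

```text
{'time': np.float64(12.7667), 'eef_pos': array([ 0.6334, -0.087 ,  0.1413]), 'contact_force': array([-0.0723,  0.0845,  0.5676]), 'opening': np.float64(0.5006), 'qpos': array([-0.3445,  0.1344,  1.9605,  0.1899,  0.7226,  1.0761])}
 rotvec [-0.001  0.001 -0.005] shift [0.0031 0.0028 0.0001]
```

View pics/w12.png

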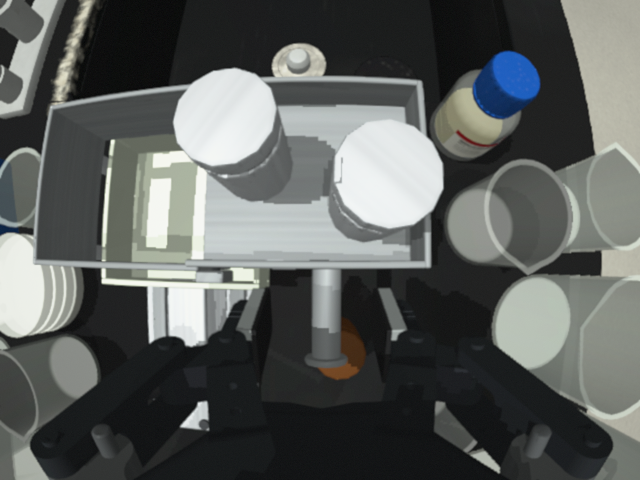

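View pics/s12.png

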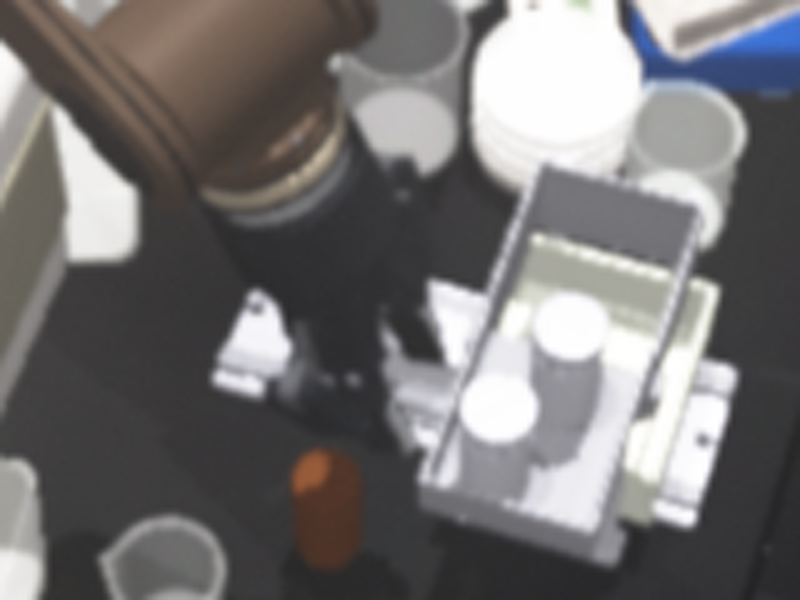

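jog_arm --deltas '[[[0,0,-0.005],[0.003,0.003,0],0.5],[[0,0,-0.005],[0.003,0.003,0],0.4],[[0,0,-0.005],[0.003,0.003,0],0.05],[[0,0,-0.005],[0.003,0.003,0],0.05],[[0,0,-0.005],[0.003,0.003,0],0.05],[[0,0,-0.005],[0.003,0.003,0],0.05],[[0,0,-0.005],[0.003,0.003,0],0.05],[[0,0,-0.005],[0.003,0.003,0],0.05]]' --force 30

```text
time: 13.53
eef_pos: [0.6314, -0.089, 0.1373]
tcp_rot: [-0.113, -0.696, 0.696, -0.133]
contact_force: [-1.3, -5.8, 0.3]
opening: 0.125
```

```bash
python3 -c "
from h import *
st()
s=ctrl.get_state(); M=R.from_quat(s['tcp_rot']).as_matrix(); p0=s['eef_pos']
a0=np.arctan2(22,55); r=.05924
ey=np.array([-np.sin(YAW),np.cos(YAW),0])
for f in np.arange(.1,1.25,.1):
    off=ey*r*(np.cos(a0)-np.cos(a0+f))+np.array([0,0,r*(np.sin(a0+f)-np.sin(a0))])
    print(round(f,2),(M.T@off).round(4))
d=snap('wrist'); cv2.imwrite('pics/w13.png',d['pixels'])
"
```

```text
{'time': np.float64(13.5333), 'eef_pos': array([ 0.6314, -0.089 ,  0.1373]), 'contact_force': array([-1.3439, -5.819 ,  0.3175]), 'opening': np.float64(0.1252), 'qpos': array([-0.3471,  0.1376,  1.9641,  0.1846,  0.7194,  1.0765])}
0.1 [-0.0018 -0.0051 -0.0024]
0.2 [-0.0036 -0.0099 -0.0054]
0.3 [-0.0052 -0.0144 -0.0089]
0.4 [-0.0068 -0.0186 -0.0128]
0.5 [-0.0081 -0.0223 -0.0172]
0.6 [-0.0094 -0.0257 -0.0219]
0.7 [-0.0104 -0.0286 -0.027 ]
0.8 [-0.0113 -0.0309 -0.0323]
0.9 [-0.012  -0.0328 -0.0379]
1.0 [-0.0125 -0.0342 -0.0436]
1.1 [-0.0128 -0.035  -0.0495]
1.2 [-0.0129 -0.0352 -0.0554]
```

View pics/w13.png

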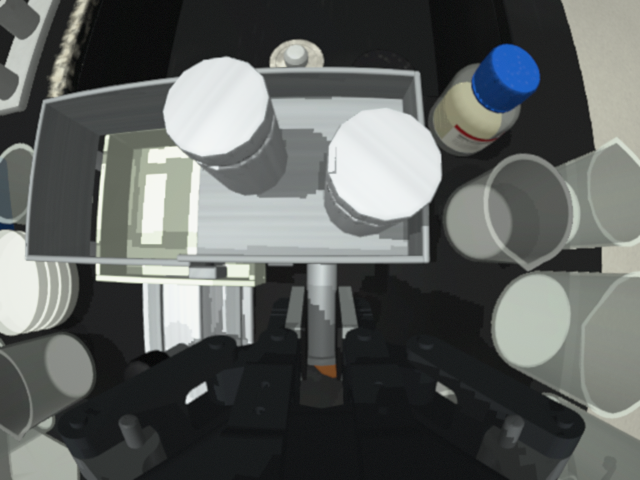

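jog_arm --deltas '[[[0,0,0],[-0.001,-0.0025,-0.0012],0.05],[[0,0,0],[-0.0018,-0.0051,-0.0024],0.05],[[0,0,0],[-0.0027,-0.0075,-0.0039],0.05],[[0,0,0],[-0.0036,-0.0099,-0.0054],0.05],[[0,0,0],[-0.0044,-0.0122,-0.0071],0.05],[[0,0,0],[-0.0052,-0.0144,-0.0089],0.05],[[0,0,0],[-0.006,-0.0165,-0.0108],0.05],[[0,0,0],[-0.0068,-0.0186,-0.0128],0.05]]'

```text
time: 14.25
eef_pos: [0.6311, -0.0781, 0.1568]
tcp_rot: [-0.113, -0.695, 0.698, -0.133]
contact_force: [0.2, -7.6, -2.8]
opening: 0.123
```

```bash
python3 -c "
from h import *
st()
d=snap('wrist'); cv2.imwrite('pics/w14.png',d['pixels'])
"
```

```text
{'time': np.float64(14.25), 'eef_pos': array([ 0.6311, -0.0781,  0.1568]), 'contact_force': array([ 0.1746, -7.6074, -2.7979]), 'opening': np.float64(0.1226), 'qpos': array([-0.3265,  0.1077,  1.9574,  0.1627,  0.7501,  1.1151])}
```

View pics/w14.png

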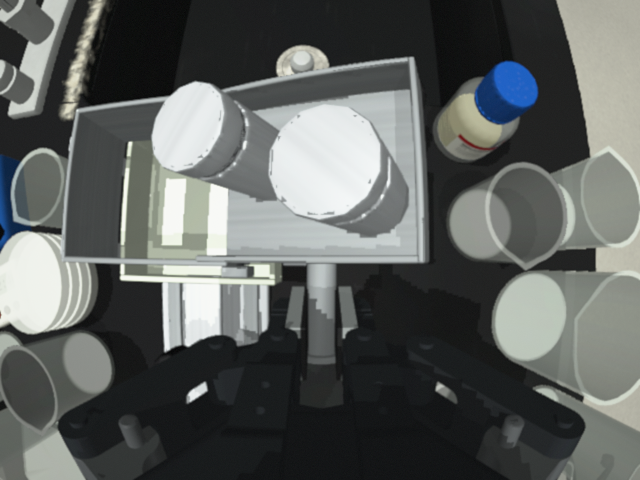

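```bash
cat >> h.py <<'E'
def arc(f0,fs):
    s=ctrl.get_state(); M=R.from_quat(s['tcp_rot']).as_matrix()
    a0=np.arctan2(22,55); r=.05924
    ey=np.array([-np.sin(YAW),np.cos(YAW),0])
    g=lambda f: -ey*r*np.cos(a0+f)+np.array([0,0,r*np.sin(a0+f)])
    for f in fs: print(round(f,2),(M.T@(g(f)-g(f0))).round(4).tolist())
E
python3 -c "
from h import *
arc(.385,[.5,.6,.7,.8,.9,.95,1.0,1.05,1.1,1.15,1.2])"
```

```text
0.5 [-0.0016, -0.0044, -0.005]
0.6 [-0.0028, -0.0078, -0.0097]
0.7 [-0.0039, -0.0107, -0.0147]
0.8 [-0.0048, -0.0131, -0.0201]
0.9 [-0.0055, -0.015, -0.0256]
0.95 [-0.0057, -0.0157, -0.0285]
1.0 [-0.006, -0.0163, -0.0314]
1.05 [-0.0061, -0.0168, -0.0343]
1.1 [-0.0063, -0.0172, -0.0372]
1.15 [-0.0063, -0.0174, -0.0402]
1.2 [-0.0064, -0.0174, -0.0431]
```

jog_arm --deltas '[[[0,0,0],[-0.001,-0.0025,-0.003],0.05],[[0,0,0],[-0.0016,-0.0044,-0.005],0.05],[[0,0,0],[-0.0028,-0.0078,-0.0097],0.05],[[0,0,0],[-0.0039,-0.0107,-0.0147],0.05],[[0,0,0],[-0.0048,-0.0131,-0.0201],0.05],[[0,0,0],[-0.0055,-0.015,-0.0256],0.05],[[0,0,0],[-0.006,-0.0163,-0.0314],0.05],[[0,0,0],[-0.006,-0.0163,-0.0314],0.05]]'

```text
time: 14.97
eef_pos: [0.631, -0.048, 0.1774]
tcp_rot: [-0.113, -0.693, 0.699, -0.135]
contact_force: [-6.2, -6.7, 7.7]
opening: 0.123
```

```bash
python3 -c "
from h import *
st()
d=snap('wrist'); cv2.imwrite('pics/w15.png',d['pixels'])
d=snap('scene'); crop(d,230,220,390,340,5,'s15.png')
arc(.99,[1.05,1.1,1.15,1.18,1.2])
"
```

```text
{'time': np.float64(14.9667), 'eef_pos': array([ 0.631 , -0.048 ,  0.1774]), 'contact_force': array([-6.2114, -6.6534,  7.7161]), 'opening': np.float64(0.1226), 'qpos': array([-0.2716,  0.0737,  1.9534,  0.1272,  0.7766,  1.1932])}
1.05 [-0.0002, -0.0006, -0.0035]
1.1 [-0.0004, -0.001, -0.0064]
1.15 [-0.0004, -0.0012, -0.0094]
1.18 [-0.0005, -0.0013, -0.0112]
1.2 [-0.0005, -0.0013, -0.0123]
```

View pics/w15.png

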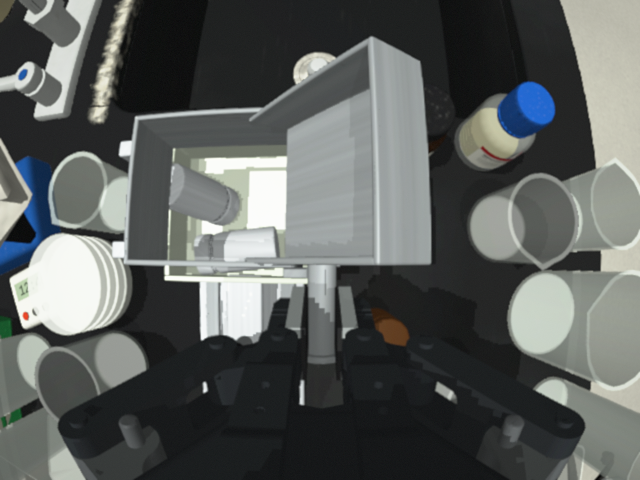

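View pics/s15.png

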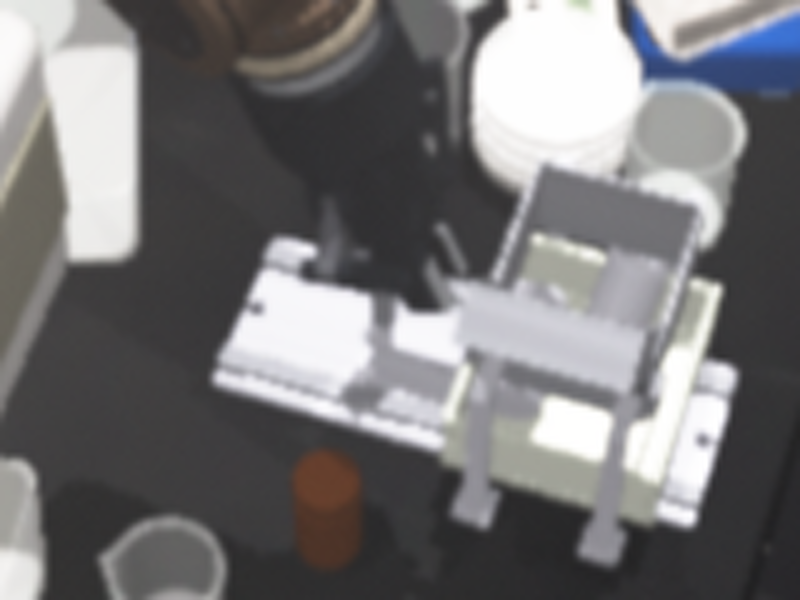

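```bash
python3 -c "
from h import *
d=snap('wrist'); crop(d,120,90,440,290,2.5,'w16.png')
z=d['range_z']; s=ctrl.get_state(); M=R.from_quat(s['tcp_rot']).as_matrix()
def wp(u,v):
    x=(u-d['cx']);y=(v-d['cy']);r=np.hypot(x,y);th=r/d['fx']
    k=np.tan(th)/r; c=np.array([x*k,-y*k,-1,0])*z[v,u]; c[3]=1
    t=d['mount']@c; return M@t[:3]+s['eef_pos']
for p in [(180,190),(200,195),(225,210),(210,250),(240,245),(265,245),(265,190),(180,230)]: print(p,wp(*p).round(3))
"
```

```text
(180, 190) [0.696 0.051 0.093]
(200, 195) [0.695 0.041 0.078]
(225, 210) [0.689 0.029 0.048]
(210, 250) [0.656 0.038 0.053]
(240, 245) [0.661 0.014 0.054]
(265, 245) [ 0.661 -0.006  0.053]
(265, 190) [0.71  0.001 0.022]
(180, 230) [0.672 0.07  0.038]
```

View pics/w16.png

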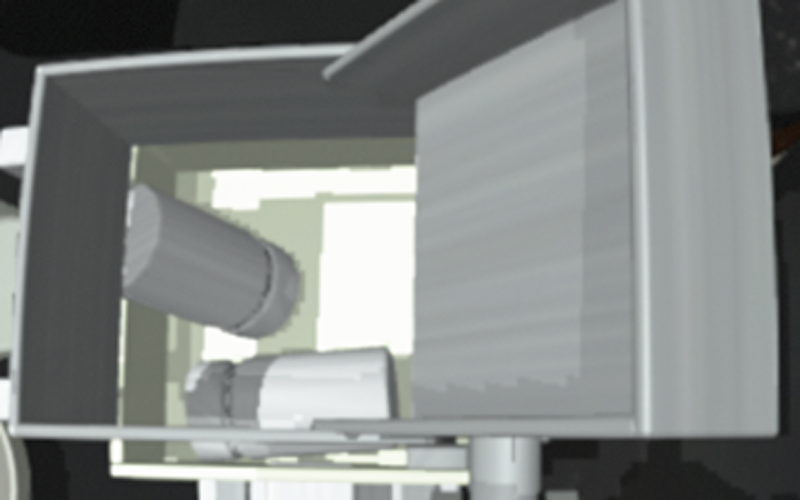

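```bash
python3 -c "
from h import *
arc(.99,[.92,.85,.78,.71,.64,.57,.5,.43,.36,.3])"
```

```text
0.92 [0.0004, 0.001, 0.004]
0.85 [0.0008, 0.0022, 0.008]
0.78 [0.0014, 0.0037, 0.0118]
0.71 [0.002, 0.0054, 0.0155]
0.64 [0.0027, 0.0073, 0.0191]
0.57 [0.0035, 0.0095, 0.0225]
0.5 [0.0044, 0.012, 0.0258]
0.43 [0.0054, 0.0146, 0.0288]
0.36 [0.0064, 0.0174, 0.0317]
0.3 [0.0074, 0.02, 0.034]
```

jog_arm --deltas '[[[0,0,0],[0.0004,0.001,0.004],0.05],[[0,0,0],[0.0008,0.0022,0.008],0.05],[[0,0,0],[0.0014,0.0037,0.0118],0.05],[[0,0,0],[0.002,0.0054,0.0155],0.05],[[0,0,0],[0.0027,0.0073,0.0191],0.05],[[0,0,0],[0.0035,0.0095,0.0225],0.05],[[0,0,0],[0.0044,0.012,0.0258],0.05],[[0,0,0],[0.0054,0.0146,0.0288],0.05],[[0,0,0],[0.0064,0.0174,0.0317],0.05]]'

```text
time: 15.87
eef_pos: [0.6318, -0.0806, 0.1588]
tcp_rot: [-0.114, -0.693, 0.699, -0.134]
contact_force: [-1.1, 1.3, 1.0]
opening: 0.122
```

```bash
python3 -c "
from h import *
st()
d=snap('wrist'); cv2.imwrite('pics/w17.png',d['pixels'])
arc(.38,[.32,.26,.2,.14,.08,.03,0])
"
```

```text
{'time': np.float64(15.8667), 'eef_pos': array([ 0.6318, -0.0806,  0.1588]), 'contact_force': array([-1.1278,  1.2663,  0.9599]), 'opening': np.float64(0.122), 'qpos': array([-0.329 ,  0.1063,  1.9554,  0.159 ,  0.7501,  1.1136])}
0.32 [0.0009, 0.0025, 0.0023]
0.26 [0.0019, 0.0052, 0.0045]
0.2 [0.0029, 0.0079, 0.0065]
0.14 [0.004, 0.0108, 0.0083]
0.08 [0.0051, 0.0138, 0.0099]
0.03 [0.006, 0.0163, 0.0111]
0 [0.0066, 0.0178, 0.0118]
```

View pics/w17.png

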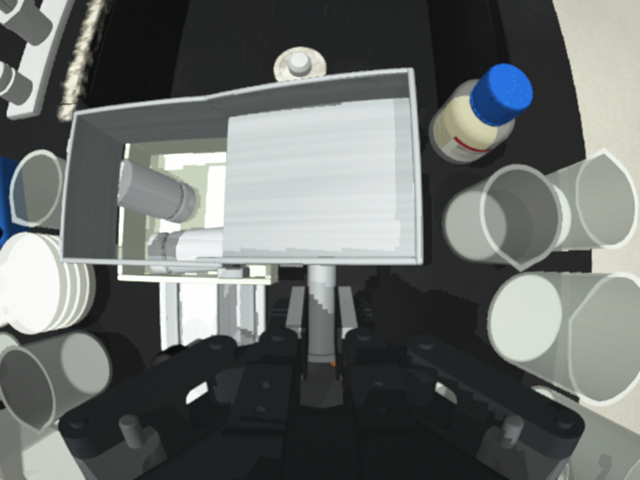

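jog_arm --deltas '[[[0,0,0],[0.0009,0.0025,0.0018],0.05],[[0,0,0],[0.0019,0.0052,0.0036],0.05],[[0,0,0],[0.0029,0.0079,0.0051],0.05],[[0,0,0],[0.004,0.0108,0.0065],0.05],[[0,0,0],[0.0051,0.0138,0.0077],0.05],[[0,0,0],[0.006,0.0163,0.0084],0.05],[[0,0,0],[0.0066,0.0178,0.0088],0.05],[[0,0,0],[0.0066,0.0178,0.0088],0.05]]'

```text
time: 16.58
eef_pos: [0.6322, -0.0892, 0.1437]
tcp_rot: [-0.113, -0.693, 0.699, -0.135]
contact_force: [-15.9, 6.3, 22.2]
opening: 0.117
```

```bash
python3 -c "
from h import *
st()
d=snap('wrist'); cv2.imwrite('pics/w18.png',d['pixels'])
d=snap('scene'); crop(d,230,220,390,340,5,'s18.png')
"
```

```text
{'time': np.float64(16.5833), 'eef_pos': array([ 0.6322, -0.0892,  0.1437]), 'contact_force': array([-15.8784,   6.3307,  22.2056]), 'opening': np.float64(0.1173), 'qpos': array([-0.3443,  0.1295,  1.9605,  0.1733,  0.7251,  1.0842])}
```

View pics/w18.png

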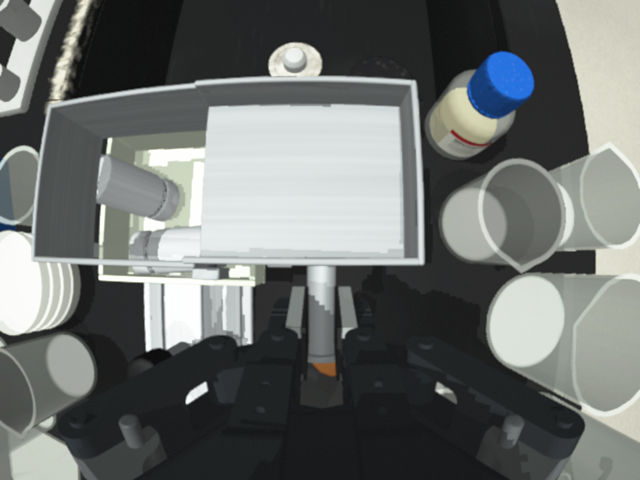

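View pics/s18.png

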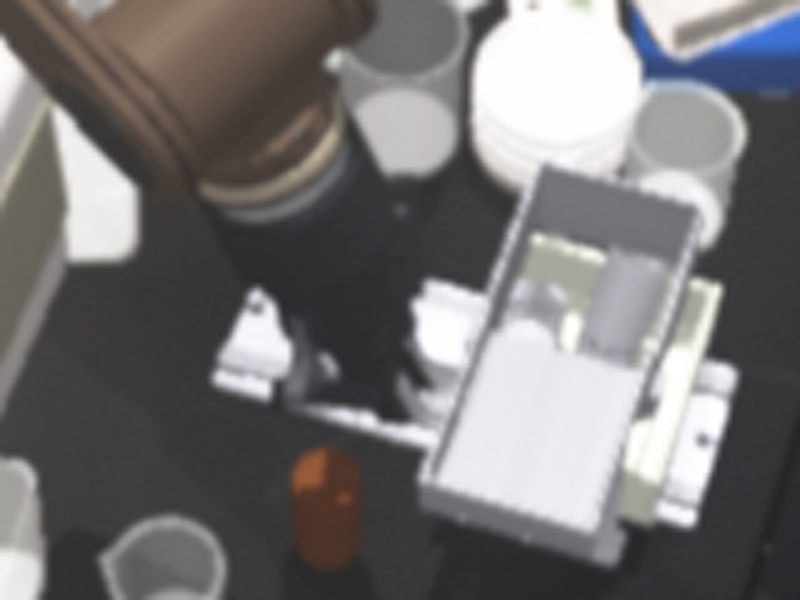

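jog_arm --deltas '[[[0,0,0],[0,0,0],0.05],[[0,0,0],[0,0,0],0.25],[[0,0,0],[0,0,0],0.5],[[0,0,0],[0,0,0],0.5]]'

```text
time: 17.02
eef_pos: [0.6321, -0.0894, 0.143]
tcp_rot: [-0.113, -0.693, 0.699, -0.135]
contact_force: [0.7, 0.2, 1.3]
opening: 0.495
```

```bash
python3 -c "
from h import *
st()
d=snap('wrist'); cv2.imwrite('pics/w19.png',d['pixels'])
"
```

```text
{'time': np.float64(17.0167), 'eef_pos': array([ 0.6321, -0.0894,  0.143 ]), 'contact_force': array([0.6619, 0.2366, 1.3072]), 'opening': np.float64(0.4949), 'qpos': array([-0.3444,  0.1301,  1.961 ,  0.1728,  0.7237,  1.0841])}
```

View pics/w19.png

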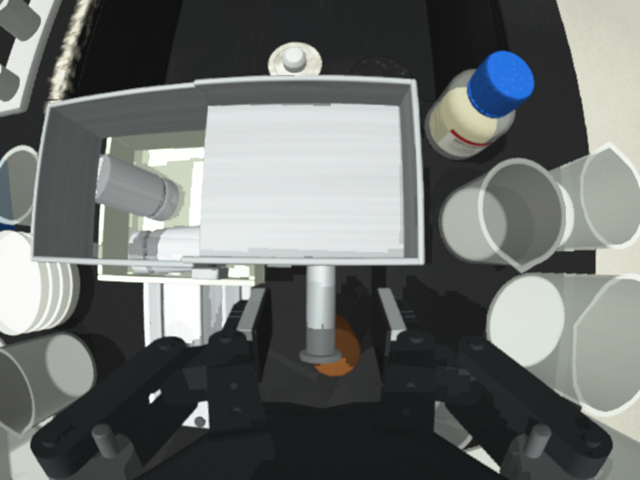

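jog_arm --deltas '[[[0,0,0],[-0.008,-0.028,0],0.55],[[0,0,0],[-0.018,-0.06,0],0.55],[[0,0,0],[-0.03,-0.095,0],0.55],[[0,0,0],[-0.03,-0.13,0],0.55],[[0,0,0],[0.0,-0.17,0],0.55],[[0,0,0],[0.0,-0.17,0],0.55],[[0,0,0],[0.0,-0.17,0],0.55]]'

```text
time: 17.65
eef_pos: [0.5734, -0.0894, 0.3053]
tcp_rot: [-0.115, -0.692, 0.7, -0.136]
contact_force: [-0.0, -0.3, -0.8]
opening: 0.553
```

```bash
python3 -c "
from h import *
st()
d=snap('wrist'); cv2.imwrite('pics/w20.png',d['pixels'])
d=snap('scene'); crop(d,230,220,390,340,5,'s20.png')
d=snap('top'); crop(d,330,140,530,300,4,'t20.png')
for p in [(366,218),(366,220),(366,222)]: print(px2w(d,*p).round(3))
"
```

```text
{'time': np.float64(17.65), 'eef_pos': array([ 0.5734, -0.0894,  0.3053]), 'contact_force': array([-0.0456, -0.3492, -0.7606]), 'opening': np.float64(0.5526), 'qpos': array([-0.3851, -0.1635,  1.9425,  0.1481,  1.0328,  1.1001])}
[0.637 0.073 0.066]
[0.634 0.072 0.061]
[0.635 0.071 0.041]
```

View pics/w20.png

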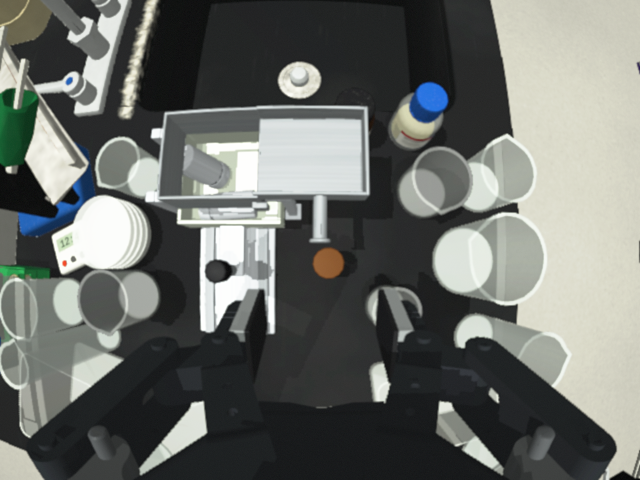

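View pics/s20.png

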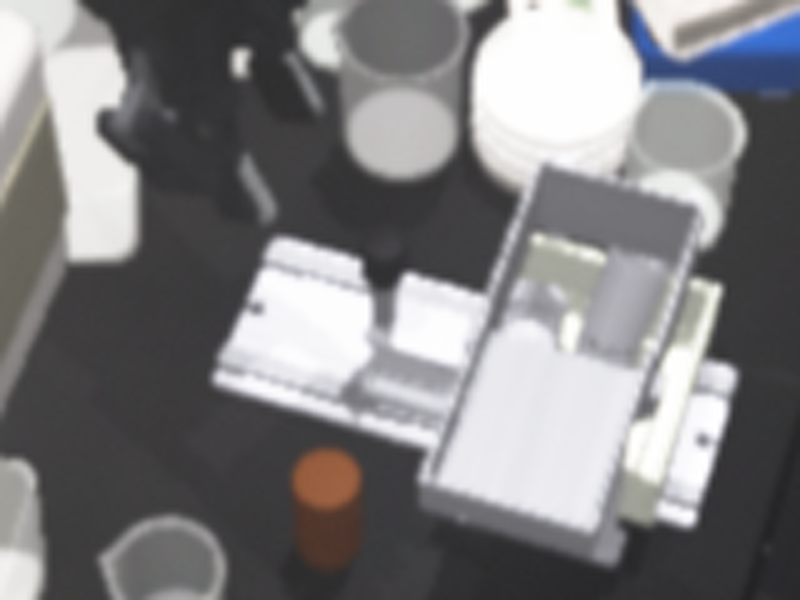

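View pics/t20.png

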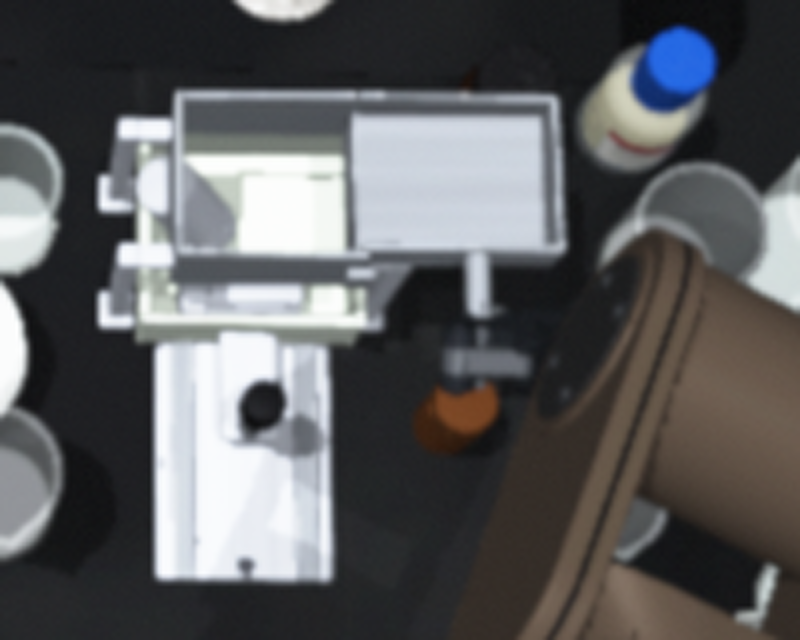

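```bash
python3 -c "
from h import *
d=load('top'); crop(d,355,165,400,225,12,'t21.png')
for v in (180,183,186,189,191):
  print(v,[px2w(d,u,v).round(3).tolist() for u in (365,367,369,371,376,380,384,388)])
"
```

```text
180 [[0.723, 0.076, 0.064], [0.719, 0.073, 0.076], [0.717, 0.069, 0.084], [0.717, 0.065, 0.083], [0.715, 0.055, 0.091], [0.739, 0.04, 0.02], [0.738, 0.031, 0.024], [0.74, 0.022, 0.02]]
183 [[0.712, 0.077, 0.078], [0.712, 0.073, 0.078], [0.711, 0.069, 0.082], [0.71, 0.065, 0.086], [0.708, 0.055, 0.093], [0.732, 0.04, 0.021], [0.733, 0.031, 0.018], [0.732, 0.022, 0.021]]
186 [[0.704, 0.077, 0.081], [0.703, 0.073, 0.084], [0.704, 0.069, 0.082], [0.703, 0.065, 0.087], [0.701, 0.055, 0.094], [0.704, 0.046, 0.086], [0.725, 0.031, 0.021], [0.725, 0.022, 0.022]]
189 [[0.697, 0.077, 0.082], [0.696, 0.073, 0.085], [0.696, 0.069, 0.085], [0.695, 0.065, 0.09], [0.695, 0.054, 0.093], [0.698, 0.045, 0.082], [0.705, 0.035, 0.062], [0.717, 0.022, 0.023]]
191 [[0.698, 0.076, 0.066], [0.692, 0.073, 0.084], [0.692, 0.069, 0.086], [0.691, 0.065, 0.089], [0.692, 0.054, 0.088], [0.696, 0.044, 0.074], [0.7, 0.035, 0.063], [0.713, 0.022, 0.022]]
```

View pics/t21.png

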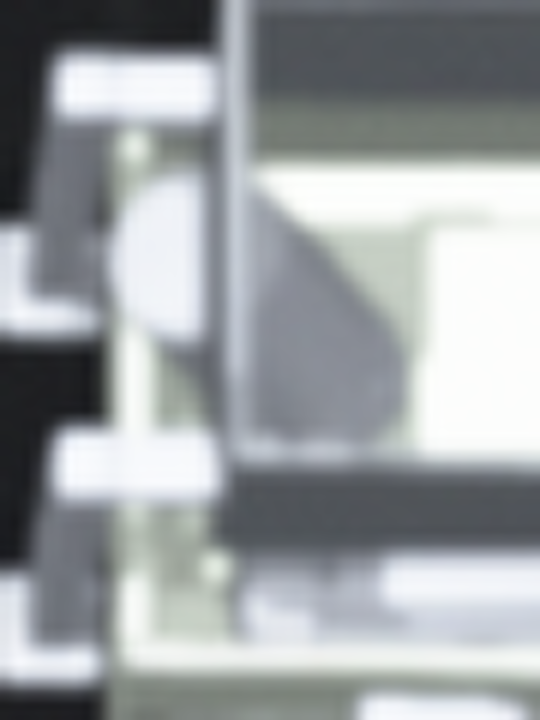

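```bash
python3 -c "
from h import *
d=load('top')
for c in [(370,180),(410,180),(450,180),(490,180),(530,180)]: print(px2w(d,330+c[0]/4,140+c[1]/4).round(4))
p=px2w(d,396.75-1,140+404/4-1.5); print('knob',px2w(d,330+265/4,140+403/4,.11), stn(-.108,0,.11))
d0=load('scene'); d1=snap('scene'); print(np.abs(d1['pixels'].astype(int)-d0['pixels'])[230:330,290:380].max(), d1['range_z'].shape)
s=ctrl.get_state();print(s['time'],np.abs(s['dq']).max())
ctrl.sign_off()
"
```

```text
[ 0.6938 -0.0372  0.1329]
[ 0.6942 -0.0575  0.1336]
[ 0.6962 -0.0787  0.1298]
[ 0.6962 -0.0987  0.132 ]
[ 0.6975 -0.1196  0.1303]
knob [0.58034603 0.01264352 0.11      ] [0.58333936 0.01358435 0.11      ]
25 (480, 640)
17.85 0.01179925753954571
the job is handed in; nothing more can be done
```

I did the whole job and handed it in at about 17.9 s of the 64 s allowed; the hand-in gives no verdict.

**What I did, in order:**
- Stood the loose canister in the pan beside the other one.
- Slid the box about 61 mm along its rail by its knob.
- Raised the pan by its bar to about 1.0 rad. Both canisters had already slid out by then, so I did not go on to 1.15.
- Lowered the pan by hand, let go and backed the arm away.

**Last checks:**
- **Box:** the front-edge depth matched the centred position. The knob reading put it about 3 mm toward the robot, within the 13 mm limit.
- **Pan:** the floor reads 130–134 mm high along its length, so it is level. It did not move when the fingers opened.
- **Canisters:** both are in the box and looked still. One lies flat. The other leans inverted on the left wall, with its underside at about y +47 mm and z +67 mm in the box frame. The limits there are 60 and 75 mm, so the height margin is only about 8 mm.
- **Beakers:** they look unmoved in the pictures, and nothing I saw suggested contact.
- **Robot:** it was clear of everything.

**Minor disagreements:**
- The bar slipped about 6 mm toward the fingertips during the swing. The pan touched its rest earlier than my path expected, pressing with about 22 N at the wrist and about 28 N with the sideways part. That is below the limits.
- The last pair of scene pictures differed by up to 25 grey levels. I put that down to image noise and did not look further.

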